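# Fit the solid-state drives and lock the storage box

## Task

Fit all the loose solid-state drives into the storage box: push the orange safety lock in and turn it until it stays released, slide the cover right back, and slide each drive, contacts first, into a bay of its own until it is fully home. Then slide the cover shut and push and turn the lock back so that the cover is locked with the knob sprung up; leave the mug, tape, screwdriver and tin where they are.

Things in the scene. Friction and masses are not known exactly. Their poses are not given: they have to be found in the camera images.
- storage: Grey desktop flash-storage box, fixed to the bench, 250 (x) x 277 (y) x 44 mm high; origin on its underside, x from front (robot side, x -125 mm) to rear, z up. With the cover back, the drive compartment is open from above over x -107 to 0, y -109 to 109 mm; floor 16 mm and walls 44 mm above the underside. From x 0 to 25 mm, under the rear deck, lie four bays at y -72, -24, 24, 72
- bay0 (a point): Bay 0 (0 to 3 from -y to +y): middle of the closed end of its tunnel, on the floor; axes of the box. A home drive's contacts point is here. All bays: the tunnel runs 25 mm along x, is 24.5 mm wide, 16 mm high; before it a flared mouth 10 mm long, 12 mm high, opening to 29 mm; before that two guide rails 62 mm long, 3 mm high, 26 mm apart (2.5 mm thick)
- bay1 (a point): Bay 1 (0 to 3 from -y to +y): middle of the closed end of its tunnel, on the floor; axes of the box. A home drive's contacts point is here. Shape as bay 0
- bay2 (a point): Bay 2 (0 to 3 from -y to +y): middle of the closed end of its tunnel, on the floor; axes of the box. A home drive's contacts point is here. Shape as bay 0
- bay3 (a point): Bay 3 (0 to 3 from -y to +y): middle of the closed end of its tunnel, on the floor; axes of the box. A home drive's contacts point is here. Shape as bay 0
- cover (a joint): Position of the flat aluminium cover (111 x 226 x 4 mm, top 49 mm above the box's underside) along the box's x, m: 0 shut over the compartment, 0.105 fully back over the rear deck. Stiff to slide (2 N), stays where it is left
- cover_handle (a point): Middle of the top of the black ridge handle on the cover, 12 mm (x) x 64 mm (y), standing 18 mm above the cover; with the cover shut it is at x -93, y 0, 67 mm above the underside in the box's frame
- lock_turn (a joint): Angle of the cover lock, rad: 0 locked (40 mm steel bolt behind the cover's rear edge), 1.25 released; grows anticlockwise from above. A safety stop bars it between about 0.22 and 1.05 unless the knob is pushed in over 6 mm; let go beyond 1.1 it springs up and stays released; the way back needs pushing too. The bolt can swing across only with the cover shut; light to turn (0.04 N m)
- lock_press (a joint): How far the lock knob is pushed down, m: 0 up, 0.008 fully in. Spring: 2.7 N at the start, 10 N fully in
- lock_knob (a point): Orange lock knob: middle of the top of its grip bar, on the turning axis, at x 7.5, y 137, 84 mm above the underside in the box's frame when up. The bar is 10 mm thick, 40 mm long and 20 mm high above a round skirt of 44 mm diameter; the point's y axis runs along the bar (along the box's y when locked; the white mark is at the -y end), so it is gripped across the point's x
- drive0: M.2 solid-state drive with a black finned heat sink, 80 mm long (x) x 22 mm wide (y) x 14 mm high, 50 g, loose on the bench, flat; origin in the centre of its underside; +x end is the 6 mm brass-coloured contact edge (20 mm wide, 5 mm high). May be absent
- drive0_contacts (a point): Middle of the underside of drive 0's contact edge, 40 mm from its origin along +x
- drive1: M.2 solid-state drive with a dark steel finned heat sink, 80 mm long (x) x 22 mm wide (y) x 14 mm high, 50 g, loose on the bench, flat; origin in the centre of its underside; +x end is the 6 mm brass-coloured contact edge (20 mm wide, 5 mm high). May be absent
- drive1_contacts (a point): Middle of the underside of drive 1's contact edge, 40 mm from its origin along +x
- drive2: M.2 solid-state drive with a blue finned heat sink, 80 mm long (x) x 22 mm wide (y) x 14 mm high, 50 g, loose on the bench, flat; origin in the centre of its underside; +x end is the 6 mm brass-coloured contact edge (20 mm wide, 5 mm high). May be absent
- drive2_contacts (a point): Middle of the underside of drive 2's contact edge, 40 mm from its origin along +x
- drive3: M.2 solid-state drive with a red finned heat sink, 80 mm long (x) x 22 mm wide (y) x 14 mm high, 50 g, loose on the bench, flat; origin in the centre of its underside; +x end is the 6 mm brass-coloured contact edge (20 mm wide, 5 mm high). May be absent
- drive3_contacts (a point): Middle of the underside of drive 3's contact edge, 40 mm from its origin along +x
- mug: Bystander: black mug, 82 mm across, 100 mm high; origin at the centre of its underside
- tape: Bystander: roll of blue tape lying flat, 100 mm across, 24 mm high; origin at the centre of its underside
- driver: Bystander: screwdriver lying on the bench; origin on its underside
- tin: Bystander: steel tin of screws, 68 mm across, 45 mm high; origin at the centre of its underside
Not all that is in view belongs to the job. Several things look just like the drive3: the one meant starts farthest to the robot's right.

How it is judged:
By the outcome, as a careful person would: the job done as asked, in the order asked, and still so for the second after the job is handed in, with the robot touching nothing.
Of drive0, drive1, drive2, drive3 only 2 to 4 are there at a start; the rules pass over those that are not, and their reading is None.
At some moment in a run one of drive0, drive1, drive2, drive3 may be knocked a few centimetres aside while the robot is not near it.
Once in a run the grip may slacken for a moment while it holds something.
It also fails if it takes over 210 s, if anything falls off the work surface, if the arm or the gripper's body presses on something with over 40 N, if the wrist force passes 120 N, or if a joint passes its speed limit or range.

## Robot

A 6-joint arm with a two-finger parallel gripper is mounted at the origin on the work surface. World frame = base frame: x ahead of the robot, y to its left, z up, the work surface at z = 0. Lengths are in mm, angles in rad, forces in N, time in s.
With the tool pointing down it reaches from about 250 to 725 mm from the base axis. Payload 4 kg.
Tool frame: the origin (TCP) lies on the centre line of the jaws, within the pads' length; the fingertips stand bot.finger_overhang ahead of it and the grasp point (between the pads) is the TCP (bot.finger_overhang is the distance from the TCP to the fingertips, in mm); z points along the fingers, y is the line along which they close (so a half turn about z gives the same grasp; the last joint's range is limited). The gripper opens to 85 mm and grips with 20 to 120 N. Pads are 22 mm wide; open, the fingers measure 114 mm over their backs; the gripper's body (76 mm by 85 mm) begins 54 mm behind the grasp point. The pads swing forward as they close: fully open they stand 13 mm farther back than shut.
Start: joints at [-1.112, 0.241, 0.005, 1.335, 0, 1.571], TCP at [221.434, -448.293, 250.306] pointing down, gripper open.
Joint ranges: [-2.72, 2.72], [-1.05, 1.87], [-1.09, 1.28], [-1.99, 2.15], [-1.42, 1.44], [-3.14, 3.14]. Speed limits (rad/s): [2.79, 2.79, 3.14, 3.14, 3.14, 3.14].

## Interface

Orientations are given as a rotation vector (axis times angle).
In Python, from rig import bot gives the robot as it stands.
- The arm moves only by the tool send_rows, never from a script. Its arguments are lists of equal length, an entry for each row: "xyz": the shift along the world's x, y, z in units of 0.2 m (1.0 is 0.2 m), a list of three; "twist": the turn, a rotation vector about the world's x, y, z in units of pi rad (1.0 is pi rad), a list of three; "grip": the opening, from 0 (shut) to 1 (fully open). A call has 1 to 10 rows; each row is the pose to reach, as a shift and turn from the pose commanded when the call began, turning the shorter way round; what a row does not reach only later rows make up. A row lasts 1/10 s, in which the tool goes at most 50 mm and 8.59 degrees, less where a joint would pass 70% of its speed; a pose out of reach is approached as far as the arm can. A call with a number of a shift or a turn outside -1 to 1 is refused whole. A call with a gripper value outside its range is refused whole. The fingers move at their own pace and stop on an object; the grip force is fixed at half the most. Time passes only in rows, so rows that repeat a pose let the fingers close. It gives the time, the measured TCP pose, the force, the opening and the grip force at its end, in the units of the state.
- bot.sense(): the state, without advancing time (a new reading comes with each control period).
- bot.snapshot(name): name is "side" or "top" or "wrist"; returns the picture (480x640x3 uint8, blue, green, red); there is no depth.
- bot.camera_info(name): a dict with "intrinsics" (3x3 intrinsics, pixels), "dist_coeffs" ([k1, k2, p1, p2, k3] as OpenCV has them; the pictures are not rectified), "world_from_camera" (4x4, takes a point from camera to world coordinates). Camera axes: x right, y down, z forward; pixel columns grow to the right and rows downward; lengths in mm; the calibration is good to about 2 mm. A picture is of the moment at which its call begins: read the wrist's pose just before it. camera_info takes no time and is no camera call; for the wrist camera it gives the pose at the moment of the call.
- bot.close_job(): hands the job in; it is judged then, once.
The state is a dict: "time": time; "joints": joint angles; "joint_vel": joint speeds; "joint_efforts": joint torques, N m; "eef_pos": TCP position; "ee_rot": TCP orientation; "force": force on the tool from outside, world axes, zero at the start; "ft_torque": the same for the moment, N m; "finger_gap": finger opening in mm; "grasp_force": force on a finger pad.
Only numpy, scipy, OpenCV 4.12 (cv2) and the standard library are available. Lean on these libraries where they do the work, as an engineer would, in place of code of your own. Each camera call takes 0.05 s, during which the arm holds its last target. There are 200 camera calls.

## Working session

There is one attempt and no reset: what is moved stays moved. The work goes in short steps, Python scripts to look and compute and a tool call to move; the robot and the scene stay as the last step left them, time stands still between calls to the robot, and variables do not carry over. Pictures are saved under pics/ and viewed, at most 14 in all, crops included, and the job is handed in when it is done.

Besides the shell and the picture viewer there is one more tool, called after "Emit:" as name(argument=value, ...) on one line, values as JSON. send_rows: Moves the arm, as the interface text tells. Its arguments: {"type":"object","properties":{"xyz":{"type":"array"},"twist":{"type":"array"},"grip":{"type":"array"}},"required":["xyz","twist","grip"]}

```bash
ls; mkdir -p pics
python3 - <<'E'
from rig import bot
import cv2,numpy as np
np.set_printoptions(precision=3,suppress=True)
for n in ("top","side"):
    cv2.imwrite(f"pics/{n}0.png",bot.snapshot(n)); c=bot.camera_info(n); print(n,c)
print(bot.sense(),bot.finger_overhang)
E
```

```text
pics
top {'intrinsics': array([[599.55 ,   0.   , 321.205],
       [  0.   , 599.55 , 229.54 ],
       [  0.   ,   0.   ,   1.   ]]), 'dist_coeffs': array([-0.169,  0.   ,  0.   ,  0.   ,  0.   ]), 'world_from_camera': array([[   0.018,   -0.992,    0.126,  319.765],
       [  -1.   ,   -0.019,   -0.003,  -31.411],
       [   0.006,   -0.126,   -0.992, 1612.667],
       [   0.   ,    0.   ,    0.   ,    1.   ]])}
side {'intrinsics': array([[609.565,   0.   , 330.256],
       [  0.   , 609.565, 234.289],
       [  0.   ,   0.   ,   1.   ]]), 'dist_coeffs': array([0.044, 0.   , 0.   , 0.   , 0.   ]), 'world_from_camera': array([[  -0.875,   -0.251,    0.413,  -47.039],
       [  -0.483,    0.41 ,   -0.774, 1042.51 ],
       [   0.025,   -0.877,   -0.48 ,  763.257],
       [   0.   ,    0.   ,    0.   ,    1.   ]])}
{'time': 0.1, 'joints': array([-1.112,  0.241,  0.004,  1.335,  0.   ,  1.571]), 'joint_vel': array([-0.   , -0.001,  0.004, -0.001, -0.001,  0.   ]), 'joint_efforts': array([ -0.   , -37.314,  25.301,   0.011,   0.   ,  -0.   ]), 'eef_pos': array([ 221.216, -447.821,  249.548]), 'ee_rot': array([-3.058, -0.714,  0.001]), 'force': array([-0.001,  0.288, -0.081]), 'ft_torque': array([-0.022,  0.002, -0.016]), 'grasp_force': 0.0, 'finger_gap': 85.33985366051974} 19.0
```

View pics/top0.png

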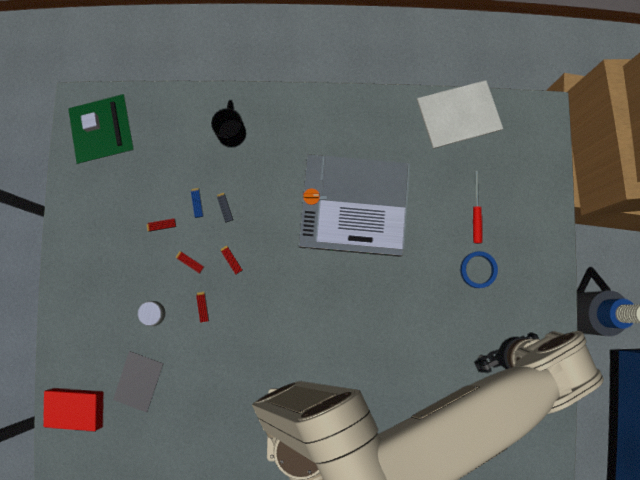

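View pics/side0.png

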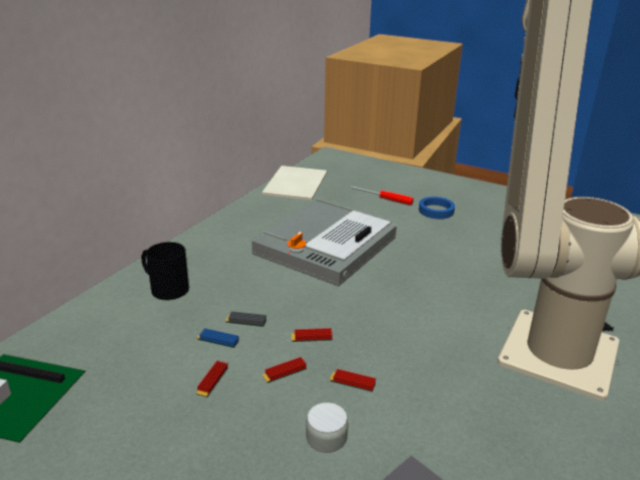

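The top view shows the box at about (355,205), its cover handle at (360,239) and the orange knob at (312,197). There is a blue drive at (196,203) and a grey one at (225,207). Four red ones could be taken for drive3: (161,225), (190,262), (231,260) and (202,307). The one farthest to the robot's right (image right) is (231,260).

```bash
cat > h.py <<'E'
from rig import bot
import cv2,numpy as np
np.set_printoptions(precision=2,suppress=True)
def ray(n,px,z,c=None):
    c=c or bot.camera_info(n); K,d,T=[np.array(c[k]) for k in("intrinsics","dist_coeffs","world_from_camera")]
    u=cv2.undistortPoints(np.array(px,float).reshape(-1,1,2),K,d).reshape(-1,2)
    r=np.c_[u,np.ones(len(u))]@T[:3,:3].T; o=T[:3,3]
    return o+r*((np.asarray(z)-o[2])/r[:,2])[:,None]
def proj(n,P,c=None):
    c=c or bot.camera_info(n); K,d,T=[np.array(c[k]) for k in("intrinsics","dist_coeffs","world_from_camera")]
    W=np.linalg.inv(T); return cv2.projectPoints(np.array(P,float).reshape(-1,1,3),cv2.Rodrigues(W[:3,:3])[0],W[:3,3],K,d)[0].reshape(-1,2)
def shot(n,name):
    c=bot.camera_info(n); im=bot.snapshot(n); cv2.imwrite(f"pics/{name}.png",im); np.savez(f"pics/{name}.npz",**c); return im,c
E
python3 - <<'E'
from h import *
px=[(196,203),(225,207),(161,225),(190,262),(231,260),(202,307),(150,313),(228,127)]
print(ray("top",px,[7]*6+[45,50]))
print(ray("top",[(312,197),(360,239),(407,205),(402,254),(298,248)],[80,67,44,44,44]))
im=cv2.imread("pics/top0.png")[170:340,130:420]
cv2.imwrite("pics/crop.png",cv2.resize(im,None,fx=2.7,fy=2.7,interpolation=cv2.INTER_CUBIC))
c=bot.camera_info("wrist"); s=bot.sense(); from scipy.spatial.transform import Rotation as R
T=c["world_from_camera"]; Rt=R.from_rotvec(s["ee_rot"]).as_matrix(); print(Rt,Rt.T@T[:3,:3],Rt.T@(T[:3,3]-s["eef_pos"]),c["intrinsics"])
E
```

```text
[[590.27 306.48   7.  ]
 [580.56 226.03   7.  ]
 [527.84 400.81   7.  ]
 [428.56 315.73   7.  ]
 [436.45 204.22   7.  ]
 [308.49 278.39   7.  ]
 [288.92 409.49  45.  ]
 [793.35 220.72  50.  ]]
[[ 599.13  -11.29   80.  ]
 [ 493.27 -137.97   67.  ]
 [ 589.28 -264.15   44.  ]
 [ 458.15 -250.91   44.  ]
 [ 468.97   23.19   44.  ]]
[[ 0.9   0.44 -0.  ]
 [ 0.44 -0.9   0.  ]
 [ 0.   -0.   -1.  ]] [[ 0.   -0.96 -0.28]
 [ 1.    0.   -0.  ]
 [ 0.   -0.28  0.96]] [  71.18    1.18 -122.45] [[385.03   0.   320.65]
 [  0.   385.03 246.27]
 [  0.     0.     1.  ]]
```

View pics/crop.png

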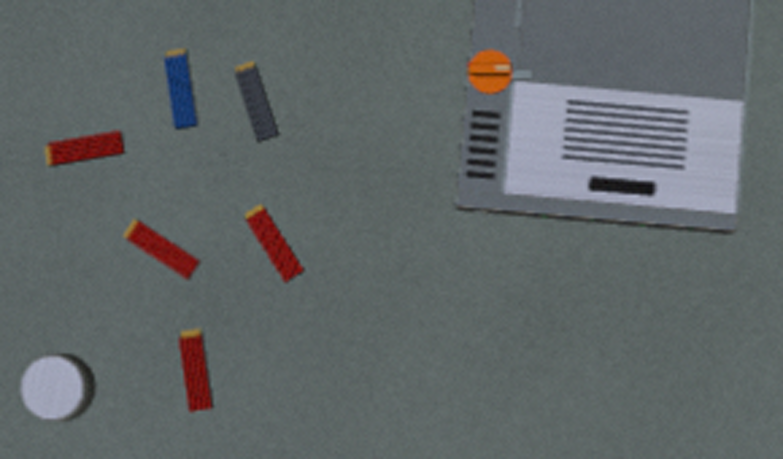

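The crop confirms it: drive3 is the red drive at (231,260) in the full image, with its contacts at the upper end. The other two drives are the blue and the grey. I'll move over the box for a close look.

Emit:
send_rows(xyz=[[0.88, 0.8, 0], [0.88, 0.8, 0], [0.88, 0.8, 0], [0.88, 0.8, 0], [0.88, 0.8, 0], [0.88, 0.8, 0]], twist=[[0, 0, 0.17], [0, 0, 0.17], [0, 0, 0.17], [0, 0, 0.17], [0, 0, 0.17], [0, 0, 0.17]], grip=[1, 1, 1, 1, 1, 1])

```text
time: 0.7
eef_pos: [400.1, -285.1, 249.8]
ee_rot: [-2.756, -1.505, -0.001]
force: [-0.9, 0.4, 0.2]
finger_gap: 85.7
grasp_force: 0.0
```

Emit:
send_rows(xyz=[[0.88, 0.8, 0], [0.88, 0.8, 0], [0.88, 0.8, 0], [0.88, 0.8, 0], [0.88, 0.8, 0], [0.88, 0.8, 0], [0.88, 0.8, 0], [0.88, 0.8, 0]], twist=[[0, 0, 0.17], [0, 0, 0.17], [0, 0, 0.17], [0, 0, 0.17], [0, 0, 0.17], [0, 0, 0.17], [0, 0, 0.17], [0, 0, 0.17]], grip=[1, 1, 1, 1, 1, 1, 1, 1])

```text
time: 1.5
eef_pos: [572.3, -129.5, 250.0]
ee_rot: [-2.271, -2.17, 0.002]
force: [-0.1, -0.4, 1.0]
finger_gap: 85.6
grasp_force: 0.0
```

Run:
```python
from h import *
shot("wrist","w1"); print(bot.sense()["joints"])
im=cv2.imread("pics/w1.png")
cv2.imwrite("pics/w1b.png",cv2.resize(im,(800,600)))
```

```text
[-0.22  0.42  0.25  1.41 -0.    1.39]
```

View pics/w1b.png

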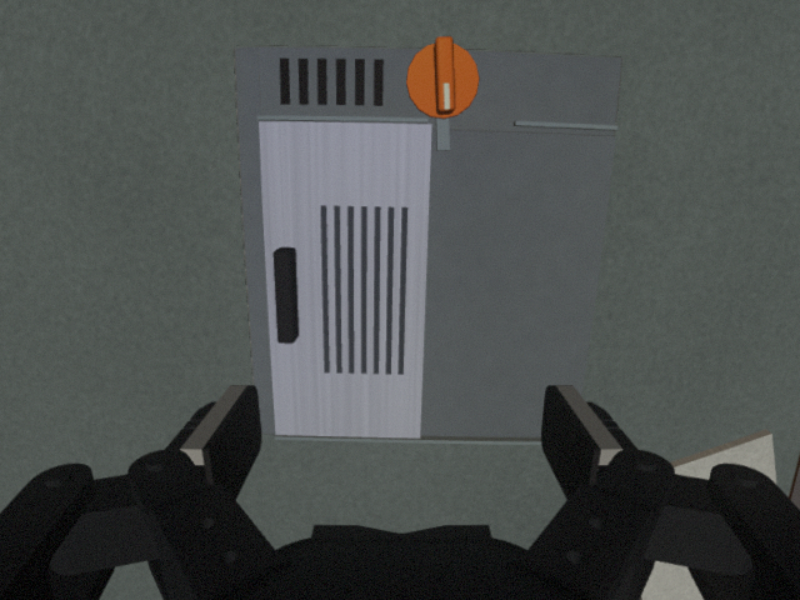

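The wrist view shows the knob bar at (445,75), the handle at (286,295), the cover corners at (259,122), (432,123), (421,438) and (276,437), and the box's left corners at (236,48) and (621,57), all in 800-pixel scale. Next I'll fit the box pose.

```bash
cat >> h.py <<'E'
from scipy.optimize import least_squares
def boxpt(p,q): 
    q=np.atleast_2d(q).astype(float); c,s=np.cos(p[2]),np.sin(p[2])
    return np.c_[p[0]+c*q[:,0]-s*q[:,1],p[1]+s*q[:,0]+c*q[:,1],q[:,2]]
E
python3 - <<'E'
from h import *
c=dict(np.load("pics/w1.npz"))
px=np.array([(236,48),(621,57),(259,122),(432,123),(421,438),(276,437),(285,294)])*.8
def pts(p): return boxpt(p,[(-125,138.5,44),(125,138.5,44),(p[3]-111,113,49),(p[3],113,49),(p[3],-113,49),(p[3]-111,-113,49),(-93,0,67)])
r=least_squares(lambda p:(proj("wrist",pts(p),c)-px).ravel(),[586,-142,-.04,0],loss="soft_l1")
print(r.x,r.fun.reshape(-1,2)); p=r.x
K=boxpt(p,[(7.5,137,84),(7.5,117,84),(7.5,157,84),(-93,0,67)]);print(K,proj("wrist",K,c)/.8)
print(proj("top",np.r_[K,pts(p)[:2]]))
E
```

```text
[ 589.27 -143.07   -0.06    1.44] [[-0.76 24.62]
 [ 1.88 24.55]
 [-0.59 -2.07]
 [-0.04 -1.31]
 [ 0.43 -0.6 ]
 [ 0.32 -2.25]
 [-0.34  2.98]]
[[ 605.28   -6.8    84.  ]
 [ 604.04  -26.77   84.  ]
 [ 606.52   13.16   84.  ]
 [ 496.45 -137.29   67.  ]] [[447.99  70.5 ]
 [446.66 108.12]
 [449.31  32.05]
 [284.57 297.72]]
[[310.3  194.35]
 [318.   194.97]
 [302.61 193.74]
 [359.75 237.78]
 [305.74 246.57]
 [313.57 154.22]]
```

Run:
```python
from h import *
c=dict(np.load("pics/w1.npz"))
px=np.array([(236,48),(621,57),(259,122),(432,123),(421,438),(276,437),(285,294),(447,111),(445,38)])*.8
def pts(p): return boxpt(p,[(-125,p[4],44),(125,p[4],44),(p[3]-111,113,49),(p[3],113,49),(p[3],-113,49),(p[3]-111,-113,49),(-93,0,67),(7.5,117,84),(7.5,157,84)])
r=least_squares(lambda p:(proj("wrist",pts(p),c)-px).ravel(),[586,-142,-.04,0,159],loss="soft_l1")
print(r.x,r.x[2]*57.3);print(r.fun.reshape(-1,2)); p=r.x; np.save("box.npy",p[:3])
print(boxpt(p,[(7.5,137,84),(-93,0,67)]))
```

```text
[ 588.9  -144.55   -0.06    1.69  158.59] -3.5822681584528353
[[-2.16 -0.1 ]
 [ 3.99  0.24]
 [-0.5  -0.16]
 [-0.09  0.66]
 [ 0.32  0.78]
 [ 0.36 -0.9 ]
 [-0.59  4.7 ]
 [-0.7  -0.09]
 [ 3.02 -2.44]]
[[ 604.94   -8.29   84.  ]
 [ 496.08 -138.74   67.  ]]
```

Emit:
send_rows(xyz=[[0.158, 0.6, -0.3], [0.158, 0.6, -0.65], [0.158, 0.6, -0.65], [0.158, 0.6, -0.65], [0.158, 0.6, -0.65], [0.158, 0.6, -0.65]], twist=[[0, 0, -0.005], [0, 0, -0.005], [0, 0, -0.005], [0, 0, -0.005], [0, 0, -0.005], [0, 0, -0.005]], grip=[0.5, 0.5, 0.5, 0.5, 0.5, 0.5])

```text
time: 2.15
eef_pos: [604.4, -9.4, 120.4]
ee_rot: [-2.287, -2.153, 0.002]
force: [1.4, -0.1, -0.0]
finger_gap: 42.3
grasp_force: 0.0
```

Run:
```python
from h import *
shot("wrist","w2"); s=bot.sense(); print(s["eef_pos"],s["ee_rot"],s["finger_gap"])
```

```text
[605.38  -9.86 121.73] [2.29 2.15 0.  ] 42.3541862545044
```

View pics/w2.png

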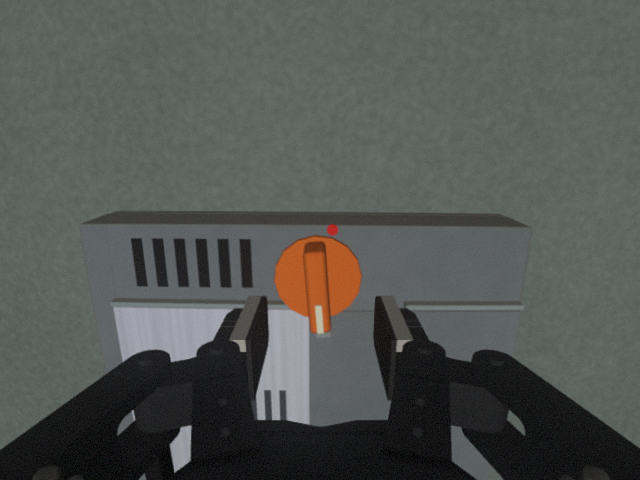

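The bar top runs from (315,243) to (319,333), nearly centred between the pads in the closing direction.

Run:
```python
from h import *
c=dict(np.load("pics/w2.npz")); e=ray("wrist",[(315,243),(319,333)],[84,84],c); print(e,e.mean(0)); T=c["world_from_camera"];print(T)
```

```text
[[604.99  16.01  84.  ]
 [604.08 -27.06  84.  ]] [604.54  -5.53  84.  ]
[[  1.    -0.06  -0.02 610.33]
 [ -0.06  -0.96  -0.28  59.96]
 [ -0.     0.28  -0.96 242.85]
 [  0.     0.     0.     1.  ]]
```

Emit:
send_rows(xyz=[[0, 0.008, -0.17], [0, 0.008, -0.17], [0, 0.008, -0.17], [0, 0.008, -0.17], [0, 0.008, -0.17], [0, 0.008, -0.17], [0, 0.008, -0.17], [0, 0.008, -0.17], [0, 0.008, -0.17], [0, 0.008, -0.17]], twist=[[0, 0, 0], [0, 0, 0], [0, 0, 0], [0, 0, 0], [0, 0, 0], [0, 0, 0], [0, 0, 0], [0, 0, 0], [0, 0, 0], [0, 0, 0]], grip=[0.5, 0.5, 0.5, 0, 0, 0, 0, 0, 0, 0])

```text
time: 3.2
eef_pos: [603.1, -6.7, 87.1]
ee_rot: [-2.285, -2.153, 0.004]
force: [-6.2, 0.5, 4.1]
finger_gap: 8.2
grasp_force: 63.5
```

Emit:
send_rows(xyz=[[0, 0, -0.02], [0, 0, -0.04], [0, 0, -0.045], [0, 0, -0.045], [0, 0, -0.045]], twist=[[0, 0, 0], [0, 0, 0], [0, 0, 0], [0, 0, 0], [0, 0, 0]], grip=[0, 0, 0, 0, 0])

```text
time: 3.7
eef_pos: [603.1, -6.6, 80.7]
ee_rot: [-2.286, -2.153, 0.002]
force: [-12.0, 0.1, 15.9]
finger_gap: 8.3
grasp_force: 65.2
```

Emit:
send_rows(xyz=[[-0.01, 0, -0.005], [-0.01, 0, -0.005], [-0.01, 0, -0.005], [-0.01, 0, -0.005], [-0.01, 0, -0.005], [-0.01, 0, -0.005], [-0.01, 0, -0.005], [-0.01, 0, -0.005], [-0.01, 0, -0.005], [-0.01, 0, -0.005]], twist=[[0, 0, 0.04], [0, 0, 0.08], [0, 0, 0.12], [0, 0, 0.16], [0, 0, 0.21], [0, 0, 0.26], [0, 0, 0.31], [0, 0, 0.36], [0, 0, 0.4], [0, 0, 0.405]], grip=[0, 0, 0, 0, 0, 0, 0, 0, 0, 0])

```text
time: 4.7
eef_pos: [602.0, -7.1, 80.6]
ee_rot: [0.558, 3.091, -0.001]
force: [-11.3, -0.4, 20.0]
finger_gap: 8.2
grasp_force: 66.0
```

Run:
```python
from h import *
from scipy.spatial.transform import Rotation as R
shot("wrist","w3"); s=bot.sense(); M=R.from_rotvec(s["ee_rot"]).as_matrix(); print(s["eef_pos"],np.arctan2(M[1,0],M[0,0]),s["force"],s["ft_torque"],s["finger_gap"],s["joints"])
```

```text
[602.    -7.07  80.63] 2.7834997125127687 [-10.    -0.82  18.52] [-0.05  2.31 -0.55] 8.417255249617469 [-0.01  0.56  0.02  1.04 -0.    0.35]
```

View pics/w3.png

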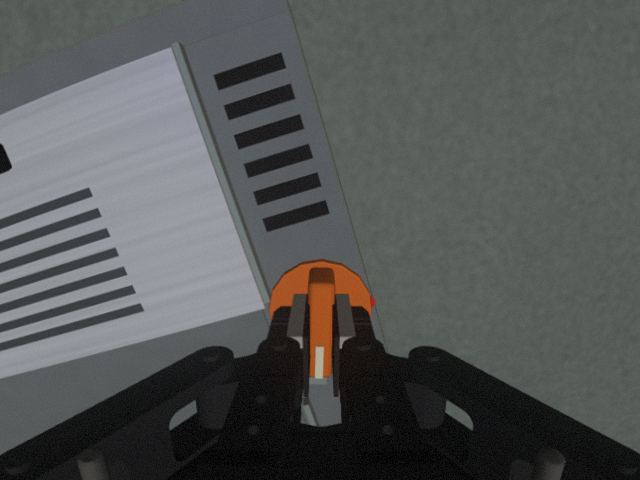

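The knob has turned about 1.27 rad with the bar between the pads. I'll let it spring up, open, and rise.

Emit:
send_rows(xyz=[[0, 0, 0.02], [0, 0, 0.04], [0, 0, 0.05], [0, 0, 0.05], [0, 0, 0.05], [0, 0, 0.05], [0, 0, 0.05], [0, 0, 0.2], [0, 0, 0.4], [0, 0, 0.4]], twist=[[0, 0, 0], [0, 0, 0], [0, 0, 0], [0, 0, 0], [0, 0, 0], [0, 0, 0], [0, 0, 0], [0, 0, 0], [0, 0, 0], [0, 0, 0]], grip=[0, 0, 0, 0.4, 0.4, 0.4, 0.4, 0.4, 0.5, 0.5])

```text
time: 5.75
eef_pos: [606.9, -6.6, 162.3]
ee_rot: [0.557, 3.081, 0.003]
force: [1.2, 0.2, 1.1]
finger_gap: 42.7
grasp_force: 0.0
```

Emit:
send_rows(xyz=[[-0.1, -0.12, 0], [-0.3, -0.36, 0], [-0.535, -0.66, -0.1], [-0.535, -0.66, -0.23], [-0.535, -0.66, -0.23], [-0.535, -0.66, -0.23], [-0.535, -0.66, -0.23], [-0.535, -0.66, -0.23], [-0.535, -0.66, -0.23], [-0.535, -0.66, -0.23]], twist=[[0, 0, -0.405], [0, 0, -0.405], [0, 0, -0.405], [0, 0, -0.405], [0, 0, -0.405], [0, 0, -0.405], [0, 0, -0.405], [0, 0, -0.405], [0, 0, -0.405], [0, 0, -0.405]], grip=[0.5, 0.5, 0.5, 0.5, 0.5, 0.5, 0.5, 0.5, 0.5, 0.5])

```text
time: 6.75
eef_pos: [496.0, -138.7, 109.9]
ee_rot: [-2.286, -2.155, 0.0]
force: [0.7, -0.7, -0.4]
finger_gap: 42.8
grasp_force: 0.0
```

Run:
```python
from h import *
from scipy.spatial.transform import Rotation as R
shot("wrist","w4"); s=bot.sense(); M=R.from_rotvec(s["ee_rot"]).as_matrix(); print(s["eef_pos"],np.arctan2(M[1,0],M[0,0]))
```

```text
[ 495.97 -138.64  109.94] 1.5128797057272882
```

View pics/w4.png

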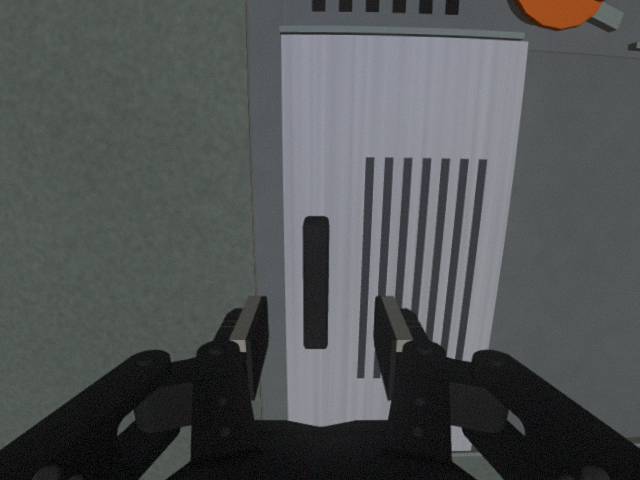

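The handle is centred at (316,282) between the pads, and the released bolt shows at (605,17). I'll descend and grip.

Emit:
send_rows(xyz=[[0, 0, -0.19], [0, 0, -0.19], [0, 0, -0.19], [0, 0, -0.19], [0, 0, -0.19], [0, 0, -0.19], [0, 0, -0.19], [0, 0, -0.19], [0, 0, -0.19], [0, 0, -0.19]], twist=[[0, 0, 0], [0, 0, 0], [0, 0, 0], [0, 0, 0], [0, 0, 0], [0, 0, 0], [0, 0, 0], [0, 0, 0], [0, 0, 0], [0, 0, 0]], grip=[0.5, 0.5, 0.5, 0, 0, 0, 0, 0, 0, 0])

```text
time: 7.8
eef_pos: [496.6, -139.0, 73.7]
ee_rot: [2.286, 2.153, 0.001]
force: [-1.9, -0.3, 6.4]
finger_gap: 10.3
grasp_force: 60.7
```

Emit:
send_rows(xyz=[[0.05, -0.003, 0], [0.1, -0.006, 0], [0.17, -0.01, 0], [0.24, -0.014, 0], [0.31, -0.019, 0], [0.38, -0.023, 0], [0.44, -0.027, 0], [0.5, -0.03, 0], [0.525, -0.032, 0], [0.525, -0.032, 0]], twist=[[0, 0, 0], [0, 0, 0], [0, 0, 0], [0, 0, 0], [0, 0, 0], [0, 0, 0], [0, 0, 0], [0, 0, 0], [0, 0, 0], [0, 0, 0]], grip=[0, 0, 0, 0, 0, 0, 0, 0, 0, 0])

```text
time: 8.8
eef_pos: [597.9, -145.8, 73.7]
ee_rot: [-2.285, -2.151, 0.009]
force: [-11.8, -0.3, 13.1]
finger_gap: 10.7
grasp_force: 61.8
```

Emit:
send_rows(xyz=[[0.01, 0, 0], [0.01, 0, 0], [0.01, 0, 0]], twist=[[0, 0, 0], [0, 0, 0], [0, 0, 0]], grip=[0, 0, 0])

```text
time: 9.1
eef_pos: [598.0, -145.8, 73.7]
ee_rot: [-2.284, -2.149, 0.012]
force: [-14.0, -1.3, 16.7]
finger_gap: 10.2
grasp_force: 62.0
```

Emit:
send_rows(xyz=[[0, 0, 0], [0, 0, 0], [0, 0, 0], [0, 0, 0.2], [0, 0, 0.4], [-0.1, 0, 0.65], [-0.2, 0, 0.85], [-0.2, 0, 0.85], [-0.2, 0, 0.85], [-0.2, 0, 0.85]], twist=[[0, 0, 0], [0, 0, 0], [0, 0, 0], [0, 0, 0], [0, 0, 0.04], [0, 0, 0.08], [0, 0, 0.12], [0, 0, 0.16], [0, 0, 0.2], [0, 0, 0.2]], grip=[0.5, 0.5, 0.5, 0.5, 0.5, 0.5, 0.5, 0.5, 0.5, 0.5])

```text
time: 10.1
eef_pos: [563.5, -145.0, 242.9]
ee_rot: [1.508, 2.754, 0.001]
force: [0.1, -0.0, 0.3]
finger_gap: 42.8
grasp_force: 0.0
```

Emit:
send_rows(xyz=[[0, 0, 0], [0, 0, 0], [0, 0, 0], [0, 0, 0], [0, 0, 0], [0, 0, 0], [0, 0, 0], [0, 0, 0]], twist=[[0, 0, 0.3], [0, 0, 0.3], [0, 0, 0.3], [0, 0, 0.3], [0, 0, 0.3], [0, 0, 0.3], [0, 0, 0.3], [0, 0, 0.3]], grip=[0.5, 0.5, 0.5, 0.5, 0.5, 0.5, 0.5, 0.5])

```text
time: 10.9
eef_pos: [563.2, -144.9, 241.6]
ee_rot: [-0.097, -3.139, -0.0]
force: [0.0, -0.6, -0.3]
finger_gap: 42.9
grasp_force: 0.0
```

Run:
```python
from h import *
from scipy.spatial.transform import Rotation as R
im,c=shot("wrist","w5"); s=bot.sense(); M=R.from_rotvec(s["ee_rot"]).as_matrix(); print(s["eef_pos"],np.arctan2(M[1,0],M[0,0]),s["joints"])
cv2.imwrite("pics/w5b.png",cv2.resize(im,(800,600)))
p=np.load("box.npy"); print(proj("wrist",boxpt(p,[(0,y,16) for y in(-72,-24,24,72)]+[(-72,y,19) for y in(-72,-24,24,72)]+[(-107,-109,44),(-107,109,44),(12,0,67)]),c)*1.25)
```

```text
[ 563.15 -144.98  241.68] 3.0793721551010984 [-0.25  0.41  0.22  1.38  0.   -0.19]
[[307.81 300.83]
 [371.65 300.9 ]
 [435.7  300.99]
 [499.46 301.11]
 [302.14 203.57]
 [369.98 203.38]
 [438.08 203.51]
 [505.82 203.95]
 [234.96 151.5 ]
 [573.7  152.21]
 [404.11 338.96]]
```

View pics/w5b.png

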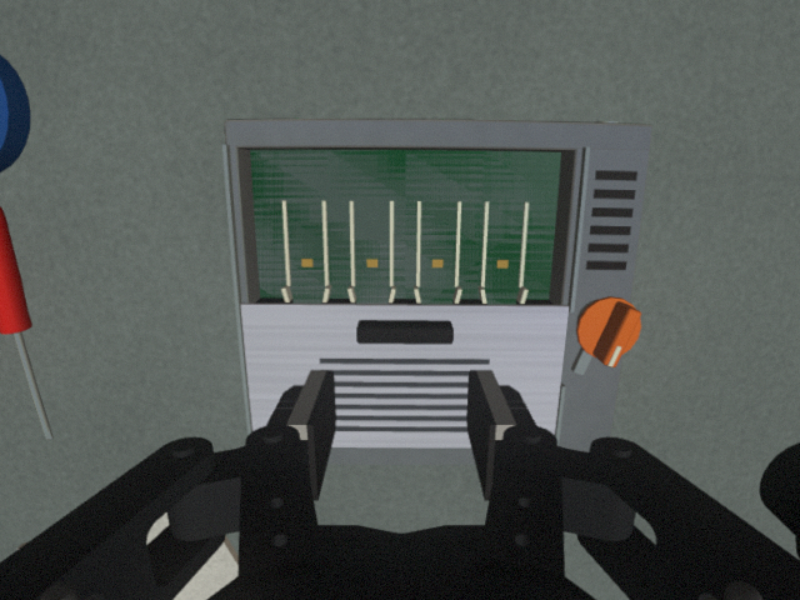

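The cover is fully back and the bays and rails show clearly. The rail front ends are at (285,201), (324,201), (352,201), (392,201), (418,202), (459,202), (485,202) and (527,203). I'll refine the box pose from these, then go and look at the drives.

Run:
```python
from h import *
c=dict(np.load("pics/w5.npz"))
im=cv2.imread("pics/w5.png"); 
# rail centre columns on two rows
def cols(v):
    g=im[v-1:v+2,:,:].astype(float).mean(0); w=np.clip(g.min(1)-75,0,None); w[:200]=0; w[445:]=0
    out=[];i=0
    idx=np.where(w>0)[0]
    for s in np.split(idx,np.where(np.diff(idx)>2)[0]+1):
        if len(s): out.append((s*w[s]).sum()/w[s].sum())
    return np.array(out)
obs=[]
for v in (170,195,215):
    u=cols(v); print(v,u)
    if len(u)==8: obs.append((v,u))
ys=[b+s for b in(-72,-24,24,72) for s in(-14.25,14.25)]
def res(p):
    r=[]
    for v,u in obs:
        W=ray("wrist",[(a,v) for a in u],[19]*8,c); d=W[:,:2]-p[:2]; r.append(-np.sin(p[2])*d[:,0]+np.cos(p[2])*d[:,1]-ys)
    W=ray("wrist",[(a*.8,b*.8) for a,b in((285,201),(324,201),(352,201),(392,201),(418,202),(459,202),(485,202),(527,203))],[19]*8,c); d=W[:,:2]-p[:2]
    r.append(np.cos(p[2])*d[:,0]+np.sin(p[2])*d[:,1]+72)
    return np.concatenate(r)
p0=np.load("box.npy"); r=least_squares(res,p0); print(p0,r.x,r.fun.reshape(-1,8)); np.save("box2.npy",r.x)
```

```text
170 [227.33 258.99 280.9  312.94 334.86 366.92 388.83 420.53]
195 [228.58 259.77 281.39 313.31 334.51 366.01 387.53 418.74]
215 [229.62 260.45 281.86 312.79 334.1  348.   365.27 386.54 417.41]
[ 588.9  -144.55   -0.06] [ 587.54 -144.16   -0.07] [[ 0.42  0.18  0.13  0.   -0.11 -0.2  -0.22 -0.37]
 [ 0.36  0.15  0.16  0.39 -0.06 -0.19 -0.24 -0.39]
 [ 0.01 -0.01 -0.07 -0.22  0.33  0.05 -0.18  0.08]]
```

Emit:
send_rows(xyz=[[-0.1, 0.25, 0.05], [-0.2, 0.5, 0.05], [-0.3, 0.75, 0.05], [-0.3, 0.98, 0.05], [-0.3, 0.98, 0.05], [-0.3, 0.98, 0.05]], twist=[[0, 0, 0], [0, 0, 0], [0, 0, 0], [0, 0, 0], [0, 0, 0], [0, 0, 0]], grip=[0.5, 0.5, 0.5, 0.5, 0.5, 0.5])

```text
time: 11.55
eef_pos: [502.9, 52.5, 252.3]
ee_rot: [0.09, 3.14, -0.0]
force: [0.1, 0.2, 0.3]
finger_gap: 42.5
grasp_force: 0.0
```

Emit:
send_rows(xyz=[[0, 0.25, 0], [0, 0.5, 0], [0, 0.75, 0], [0, 0.98, 0], [0, 0.98, 0], [0, 0.98, 0]], twist=[[0, 0, 0], [0, 0, 0], [0, 0, 0], [0, 0, 0], [0, 0, 0], [0, 0, 0]], grip=[0.5, 0.5, 0.5, 0.5, 0.5, 0.5])

```text
time: 12.15
eef_pos: [503.6, 246.4, 251.6]
ee_rot: [-0.094, -3.14, 0.002]
force: [-0.0, -0.3, -1.6]
finger_gap: 43.0
grasp_force: 0.0
```

Run:
```python
from h import *
from scipy.spatial.transform import Rotation as R
im,c=shot("wrist","w6"); s=bot.sense(); M=R.from_rotvec(s["ee_rot"]).as_matrix(); print(s["eef_pos"],np.arctan2(M[1,0],M[0,0]))
cv2.imwrite("pics/w6b.png",cv2.resize(im,(800,600)))
```

```text
[503.57 245.52 251.77] 3.0799795340650595
```

View pics/w6b.png

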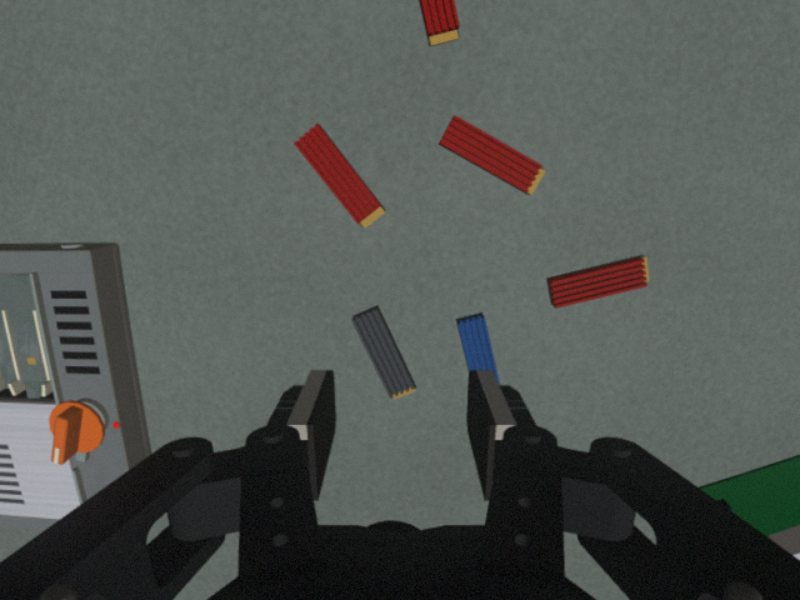

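The wrist view shows the red drive3 with its rear at (307,133) and contact tip at (374,219). The grey drive's rear is at (366,312) and its tip at (404,394). The blue drive's rear is at (470,318), with its tip hidden by a finger.

```bash
cat >> h.py <<'E'
def drive(rear,tip,c,off=-17):
    a,b=ray("wrist",[rear,tip],[14,5],c)[:,:2]; L=np.hypot(*(b-a)); h=np.arctan2(*(b-a)[::-1]); m=(a+b)/2
    print("len",L,"heading",h,"centre",m,"grip",m+off*np.array([np.cos(h),np.sin(h)]),"tool angle",h+np.pi)
E
python3 - <<'E'
from h import *
c=dict(np.load("pics/w6.npz"))
S=lambda *a:np.array(a)*.8
drive(S(307,133),S(374,219),c); drive(S(366,312),S(404,394),c)
print(np.load("box2.npy"))
E
```

```text
len 77.61531267385972 heading 0.5841576960662875 centre [436.91 206.03] grip [422.73 196.65] tool angle 3.7257503496560807
len 80.41869552234725 heading 0.32102068067759454 centre [577.9  229.14] grip [561.77 223.78] tool angle 3.4626133342673877
[ 587.54 -144.16   -0.07]
```

Emit:
send_rows(xyz=[[-0.1, -0.06, -0.2], [-0.2, -0.12, -0.4], [-0.3, -0.18, -0.6], [-0.402, -0.251, -0.75], [-0.402, -0.251, -0.836], [-0.402, -0.251, -0.836], [-0.402, -0.251, -0.836], [-0.402, -0.251, -0.836]], twist=[[0, 0, 0.206], [0, 0, 0.206], [0, 0, 0.206], [0, 0, 0.206], [0, 0, 0.206], [0, 0, 0.206], [0, 0, 0.206], [0, 0, 0.206]], grip=[0.5, 0.5, 0.5, 0.5, 0.5, 0.5, 0.5, 0.5])

```text
time: 13.0
eef_pos: [424.7, 196.7, 86.7]
ee_rot: [-0.905, 3.005, 0.001]
force: [-0.4, -0.5, -0.1]
finger_gap: 42.6
grasp_force: 0.0
```

Run:
```python
from h import *
im,c=shot("wrist","w7"); s=bot.sense(); print(s["eef_pos"],np.load("box2.npy")*1000)
# red mask ends in grasp region
m=((im[:,:,2]>90)&(im[:,:,1]<60)).astype(np.uint8)
n,l,st,ce=cv2.connectedComponentsWithStats(m); 
for i in range(1,n):
    if st[i,4]>300:
        r=cv2.minAreaRect(np.argwhere(l==i)[:,::-1].astype(np.float32)); print(st[i],cv2.boxPoints(r).ravel())
cv2.imwrite("pics/w7b.png",im)
```

```text
[424.59 196.95  86.68] [ 587535.21 -144164.13     -68.28]
[529  93  74 133 649] [528.34 223.65 599.02  92.39 603.31  94.71 532.64 225.96]
[536  97  74 133 645] [535.6  227.24 606.69  96.74 610.99  99.08 539.9  229.58]
[544 102  74 131 634] [543.22 230.57 613.92 101.32 618.23 103.67 547.53 232.93]
[551 106  74 130 614] [550.57 234.21 621.52 105.63 625.74 107.96 554.8  236.55]
[558 110  74 130 548] [557.75 237.86 628.88 109.82 632.61 111.9  561.48 239.93]
[ 302  221   42  128 4899] [302. 221. 343. 221. 343. 348. 302. 348.]
[450 318  31  43 718] [447.02 326.45 469.54 317.79 483.74 354.72 461.22 363.38]
```

View pics/w7b.png

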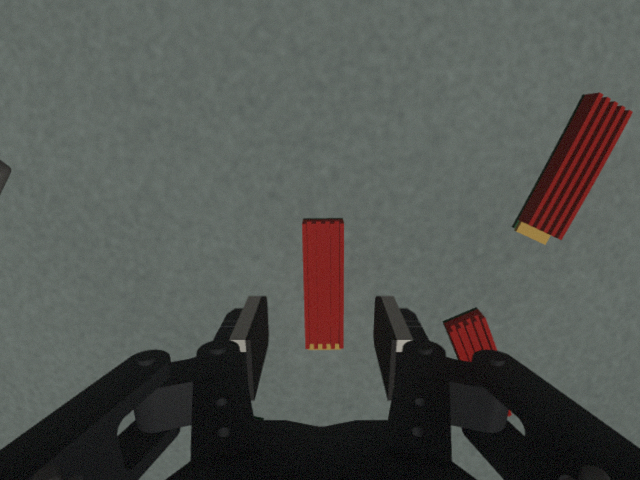

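The drive lies centred and square between the pads: rear at (323,222), body front at (323,347). I'll grasp it and lift.

Emit:
send_rows(xyz=[[0, 0, -0.2], [0, 0, -0.3], [0, 0, -0.3], [0, 0, -0.3], [0, 0, -0.3], [0, 0, -0.3], [0, 0, -0.3], [0, 0, -0.3], [0, 0, -0.3], [0, 0, -0.3]], twist=[[0, 0, 0], [0, 0, 0], [0, 0, 0], [0, 0, 0], [0, 0, 0], [0, 0, 0], [0, 0, 0], [0, 0, 0], [0, 0, 0], [0, 0, 0]], grip=[0.5, 0.5, 0.5, 0.5, 0, 0, 0, 0, 0, 0])

```text
time: 14.05
eef_pos: [424.1, 197.5, 27.0]
ee_rot: [-0.909, 3.003, 0.001]
force: [-0.4, 0.2, 7.2]
finger_gap: 19.4
grasp_force: 58.9
```

Emit:
send_rows(xyz=[[0, 0, 0.1], [0, 0, 0.3], [0, 0, 0.5], [0, 0, 0.5], [0, 0, 0.5], [0, 0, 0.5]], twist=[[0, 0, 0], [0, 0, 0], [0, 0, -0.05], [0, 0, -0.1], [0, 0, -0.15], [0, 0, -0.15]], grip=[0, 0, 0, 0, 0, 0])

```text
time: 14.65
eef_pos: [423.1, 196.9, 126.3]
ee_rot: [-0.181, 3.134, 0.001]
force: [-0.3, -0.0, -1.3]
finger_gap: 19.6
grasp_force: 59.0
```

Run:
```python
from h import *
from scipy.spatial.transform import Rotation as R
im,c=shot("wrist","w8"); s=bot.sense(); M=R.from_rotvec(s["ee_rot"]).as_matrix(); print(s["eef_pos"],np.arctan2(M[1,0],M[0,0]),s["finger_gap"],s["grasp_force"],s["force"])
m=((im[:,:,2]>90)&(im[:,:,1]<60)).astype(np.uint8)
n,l,st,ce=cv2.connectedComponentsWithStats(m); print(st[st[:,4]>400])
cv2.imwrite("pics/w8b.png",im)
```

```text
[422.83 196.79 125.81] -3.024394791348753 19.533738327910324 59.002506136894226 [ 0.44  0.28 -0.22]
[[     0      0    640    480 291916]
 [   466      1      6    134    665]
 [   473      1      7    134    645]
 [   482      1      6    133    591]
 [   489      0      8    134    583]
 [   498      0      7    133    493]
 [   449    227     98     88   3238]
 [   292    255     58    167   8385]]
```

View pics/w8b.png

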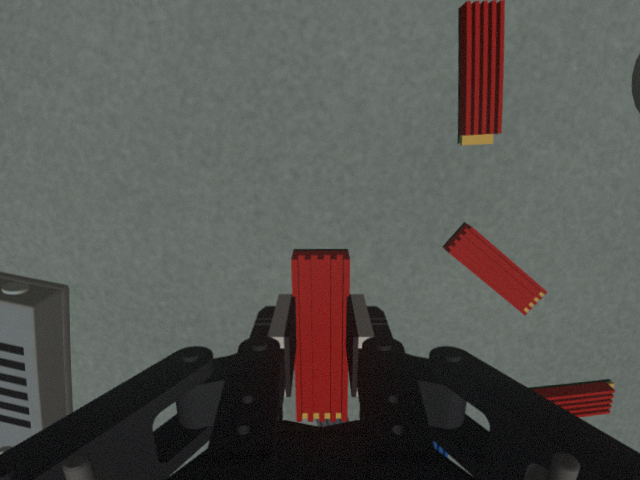

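The drive is held square and centred, with its rear top edge at v=258 and body front at v=413. Next is the in-hand offset.

```bash
cat >> h.py <<'E'
from scipy.spatial.transform import Rotation as R
def tool():
    s=bot.sense(); M=R.from_rotvec(s["ee_rot"]).as_matrix(); return s["eef_pos"],np.arctan2(M[1,0],M[0,0])
def inhand(rear,front,c,tcp,zt):
    a,b=ray("wrist",[rear,front],[zt,zt],c)[:,:2]; L=np.hypot(*(b-a)); u=(b-a)/L; h=np.arctan2(u[1],u[0]); cen=a+40*u
    print("L(74)",L,"heading",h,"centre-tcp along,left",(cen-tcp[:2])@u,(cen-tcp[:2])@[-u[1],u[0]])
E
python3 - <<'E'
from h import *
c=dict(np.load("pics/w8.npz")); t,_=tool(); print(t)
for zt in (110,112,114): inhand((320.5,258),(322.5,414),c,t,zt)
E
```

```text
[422.83 196.79 125.81]
L(74) 71.47310825291683 heading 0.1285638544197348 centre-tcp along,left 16.149974611914743 -0.23972225655194013
L(74) 70.44187829939901 heading 0.1285638544197348 centre-tcp along,left 15.506349670560642 -0.233284524020005
L(74) 69.41064834588128 heading 0.12856385441973497 centre-tcp along,left 14.862724729206484 -0.2268467914880934
```

Emit:
send_rows(xyz=[[0.1, -0.16, 0], [0.2, -0.32, 0], [0.3, -0.5, 0], [0.4, -0.66, 0], [0.5, -0.8, 0]], twist=[[0, 0, -0.03], [0, 0, -0.06], [0, 0, -0.06], [0, 0, -0.06], [0, 0, -0.06]], grip=[0, 0, 0, 0, 0])

```text
time: 15.2
eef_pos: [523.0, 35.0, 125.0]
ee_rot: [-0.11, -3.139, 0.0]
force: [0.8, 0.9, -0.5]
finger_gap: 19.6
grasp_force: 59.0
```

Emit:
send_rows(xyz=[[-0.007, -0.2, 0], [-0.007, -0.4, 0], [-0.007, -0.6, 0], [-0.007, -0.762, 0], [-0.007, -0.762, 0], [-0.007, -0.762, -0.1], [-0.007, -0.762, -0.2], [-0.007, -0.762, -0.2], [-0.007, -0.762, -0.2]], twist=[[0, 0, 0], [0, 0, 0], [0, 0, 0], [0, 0, 0], [0, 0, 0], [0, 0, 0], [0, 0, 0], [0, 0, 0], [0, 0, 0]], grip=[0, 0, 0, 0, 0, 0, 0, 0, 0])

```text
time: 16.1
eef_pos: [520.8, -115.0, 84.9]
ee_rot: [-0.11, -3.138, -0.001]
force: [1.0, 0.3, 0.1]
finger_gap: 19.9
grasp_force: 59.1
```

Run:
```python
from h import *
im,c=shot("wrist","w9"); t,a=tool(); s=bot.sense(); print(t,a,s["finger_gap"],s["grasp_force"],s["force"])
p=np.load("box2.npy"); print(proj("wrist",boxpt(p,[(-72,24-14.25,19),(-72,24+14.25,19),(-10,9.75,19),(-10,38.25,19)]),c))
cv2.imwrite("pics/w9b.png",im)
```

```text
[ 521.62 -115.23   85.66] 3.0710753273209583 19.45520394840984 59.05476272106171 [ 0.08  0.7  -0.34]
[[292.6  266.86]
 [347.7  266.79]
 [295.11 370.53]
 [345.5  370.47]]
```

View pics/w9b.png

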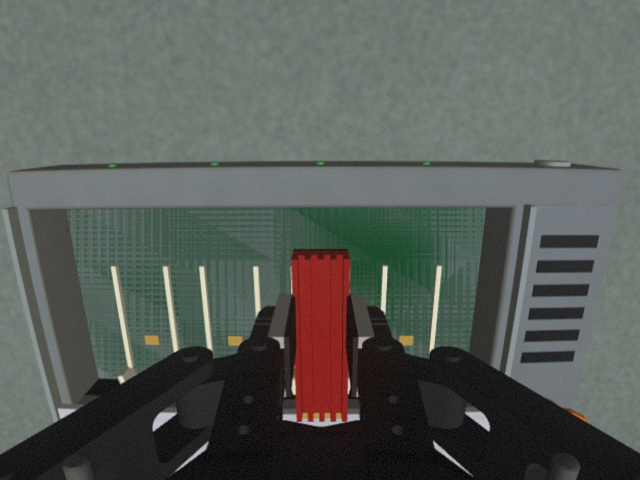

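The drive hangs square above bay 2: its edges at u=292 and 349 match the rails predicted at 292.6 and 347.7. I'll lower it just ahead of the mouth.

Emit:
send_rows(xyz=[[-0.02, 0, -0.05], [-0.02, 0, -0.1], [-0.02, 0, -0.15], [-0.02, 0, -0.18], [-0.02, 0, -0.2], [-0.02, 0, -0.21], [-0.02, 0, -0.21], [-0.02, 0, -0.21]], twist=[[0, 0, 0], [0, 0, 0], [0, 0, 0], [0, 0, 0], [0, 0, 0], [0, 0, 0], [0, 0, 0], [0, 0, 0]], grip=[0, 0, 0, 0, 0, 0, 0, 0])

```text
time: 16.95
eef_pos: [517.6, -115.8, 43.2]
ee_rot: [0.113, 3.139, -0.0]
force: [-0.1, 0.4, -0.5]
finger_gap: 19.5
grasp_force: 59.1
```

Emit:
send_rows(xyz=[[0, 0, -0.005], [0, 0, -0.01], [0, 0, -0.01], [0, 0, -0.01]], twist=[[0, 0, 0], [0, 0, 0], [0, 0, 0], [0, 0, 0]], grip=[0, 0, 0, 0])

```text
time: 17.35
eef_pos: [517.6, -115.8, 43.0]
ee_rot: [0.113, 3.138, -0.0]
force: [-3.6, 1.7, 11.3]
finger_gap: 19.6
grasp_force: 60.5
```

Emit:
send_rows(xyz=[[0.02, -0.001, 0], [0.04, -0.003, 0], [0.06, -0.004, 0], [0.08, -0.005, 0], [0.1, -0.007, 0], [0.12, -0.008, 0], [0.12, -0.008, 0]], twist=[[0, 0, 0], [0, 0, 0], [0, 0, 0], [0, 0, 0], [0, 0, 0], [0, 0, 0], [0, 0, 0]], grip=[0, 0, 0, 0, 0, 0, 0])

```text
time: 18.05
eef_pos: [537.1, -117.2, 42.9]
ee_rot: [-0.114, -3.132, 0.001]
force: [-14.8, 1.0, 21.4]
finger_gap: 19.8
grasp_force: 61.6
```

Emit:
send_rows(xyz=[[0, 0, 0.005], [0, 0, 0.008], [0, 0, 0.008], [0, 0, 0.008]], twist=[[0, 0, 0], [0, 0, 0], [0, 0, 0], [0, 0, 0]], grip=[0, 0, 0, 0])

```text
time: 18.45
eef_pos: [541.8, -117.4, 43.0]
ee_rot: [0.113, 3.139, -0.0]
force: [-1.4, 0.2, 4.8]
finger_gap: 19.9
grasp_force: 59.6
```

Run:
```python
from h import *
im,c=shot("wrist","w10"); t,a=tool(); s=bot.sense(); print(t,a,s["force"],s["ft_torque"])
p=np.load("box2.npy"); print(proj("wrist",boxpt(p,[(-100,24-11,30),(-100,24+11,30)]),c))
m=((im[:,:,2]>90)&(im[:,:,1]<60)); 
for v in range(240,430,12):
    u=np.where(m[v,250:400])[0]+250; print(v,u.min() if len(u) else 0,u.max() if len(u) else 0,end=" | ")
```

```text
[ 541.81 -117.44   43.05] 3.0694696559781 [-1.12  0.05  4.92] [-0.03  0.19 -0.03]
[[290.95 183.28]
 [353.73 183.1 ]]
240 0 0 | 252 0 0 | 264 292 349 | 276 292 349 | 288 293 349 | 300 295 346 | 312 295 346 | 324 296 345 | 336 296 345 | 348 296 345 | 360 295 347 | 372 295 347 | 384 295 347 | 396 296 347 | 408 296 347 | 420 297 346 |
```

Emit:
send_rows(xyz=[[0.015, -0.001, 0], [0.03, -0.002, 0], [0.045, -0.003, 0], [0.06, -0.004, 0], [0.075, -0.005, 0], [0.075, -0.005, 0], [0.075, -0.005, 0]], twist=[[0, 0, 0], [0, 0, 0], [0, 0, 0], [0, 0, 0], [0, 0, 0], [0, 0, 0], [0, 0, 0]], grip=[0, 0, 0, 0, 0, 0, 0])

```text
time: 19.2
eef_pos: [554.3, -118.2, 43.0]
ee_rot: [-0.113, -3.136, 0.0]
force: [-6.5, 0.7, 10.4]
finger_gap: 19.7
grasp_force: 60.3
```

Emit:
send_rows(xyz=[[0.01, -0.001, 0], [0.02, -0.001, 0], [0.03, -0.002, 0], [0.03, -0.002, 0]], twist=[[0, 0, 0], [0, 0, 0], [0, 0, 0], [0, 0, 0]], grip=[0, 0, 0, 0])

```text
time: 19.6
eef_pos: [558.5, -118.4, 43.0]
ee_rot: [-0.113, -3.132, -0.0]
force: [-11.9, 0.8, 14.9]
finger_gap: 19.4
grasp_force: 60.8
```

Emit:
send_rows(xyz=[[0.01, -0.001, 0.005], [0.02, -0.001, 0.005], [0.02, -0.001, 0.005], [0.02, -0.001, 0.005]], twist=[[0, 0, 0], [0, 0, 0], [0, 0, 0], [0, 0, 0]], grip=[0, 0, 0, 0])

```text
time: 20.0
eef_pos: [558.7, -118.4, 43.0]
ee_rot: [-0.114, -3.124, -0.001]
force: [-17.4, 0.9, 17.3]
finger_gap: 20.1
grasp_force: 61.0
```

Emit:
send_rows(xyz=[[0.01, 0, 0], [0.02, -0.001, 0], [0.02, -0.001, 0], [0.02, -0.001, 0]], twist=[[0, 0, 0], [0, 0, 0], [0, 0, 0], [0, 0, 0]], grip=[0, 0, 0, 0])

```text
time: 20.4
eef_pos: [558.9, -118.4, 42.9]
ee_rot: [-0.114, -3.117, -0.001]
force: [-26.7, 0.7, 25.3]
finger_gap: 19.9
grasp_force: 61.9
```

Travel stopped at x=558.8 as the force rose to 27 N, so the drive is home. I'll unload, release and rise.

Emit:
send_rows(xyz=[[-0.02, 0.001, 0.003], [-0.038, 0.003, 0.006], [-0.038, 0.003, 0.006], [-0.038, 0.003, 0.006], [-0.038, 0.003, 0.006], [-0.038, 0.003, 0.006], [-0.038, 0.003, 0.1], [-0.038, 0.003, 0.3], [-0.038, 0.003, 0.5], [-0.038, 0.003, 0.5]], twist=[[0, 0, 0], [0, 0, 0], [0, 0, 0], [0, 0, 0], [0, 0, 0], [0, 0, 0], [0, 0, 0], [0, 0, 0], [0, 0, 0], [0, 0, 0]], grip=[0, 0, 0.42, 0.42, 0.42, 0.42, 0.42, 0.42, 0.42, 0.42])

```text
time: 21.4
eef_pos: [567.2, -119.3, 150.2]
ee_rot: [0.113, 3.127, -0.003]
force: [0.8, 0.8, 1.1]
finger_gap: 35.9
grasp_force: 0.0
```

Emit:
send_rows(xyz=[[0, 0, 0.2], [-0.1, 0, 0.4], [-0.2, 0, 0.5], [-0.2, 0, 0.5], [-0.2, 0, 0.5]], twist=[[0, 0, 0], [0, 0, 0], [0, 0, 0], [0, 0, 0], [0, 0, 0]], grip=[0.42, 0.42, 0.5, 0.5, 0.5])

```text
time: 21.9
eef_pos: [523.0, -118.5, 243.6]
ee_rot: [0.113, 3.138, -0.0]
force: [0.8, 0.9, 0.4]
finger_gap: 42.8
grasp_force: 0.0
```

Run:
```python
from h import *
im,c=shot("wrist","w11"); t,a=tool(); print(t,a,bot.sense()["force"])
m=((im[:,:,2]>90)&(im[:,:,1]<60)).astype(np.uint8)
n,l,st,ce=cv2.connectedComponentsWithStats(m); print(st[st[:,4]>200])
p=np.load("box2.npy"); print(proj("wrist",boxpt(p,[(-55,13,30),(-55,35,30),(-6,24,49)]),c))
```

```text
[ 522.77 -118.39  242.59] 3.0695342259120513 [ 0.83 -0.29 -0.27]
[[     0      0    640    480 305279]
 [   312    226     24     60   1386]
 [     0    250     15     56    448]]
[[311.86 228.04]
 [336.41 227.97]
 [324.35 286.95]]
```

The rear edge of the red drive is where a home drive should be (226 against 228 predicted). On to the grey and blue drives.

Emit:
send_rows(xyz=[[0.03, 0.23, 0.02], [0.06, 0.46, 0.02], [0.09, 0.7, 0.02], [0.12, 0.93, 0.02], [0.12, 0.93, 0.02]], twist=[[0, 0, 0], [0, 0, 0], [0, 0, 0], [0, 0, 0], [0, 0, 0]], grip=[0.5, 0.5, 0.5, 0.5, 0.5])

```text
time: 22.45
eef_pos: [546.9, 73.0, 245.0]
ee_rot: [-0.101, -3.137, -0.002]
force: [0.0, -0.3, 0.6]
finger_gap: 43.0
grasp_force: 0.0
```

Emit:
send_rows(xyz=[[0.03, 0.23, 0.02], [0.06, 0.46, 0.02], [0.09, 0.7, 0.02], [0.12, 0.93, 0.02], [0.12, 0.93, 0.02], [0.12, 0.93, 0.02], [0.12, 0.93, 0.02]], twist=[[0, 0, 0], [0, 0, 0], [0, 0, 0], [0, 0, 0], [0, 0, 0], [0, 0, 0], [0, 0, 0]], grip=[0.5, 0.5, 0.5, 0.5, 0.5, 0.5, 0.5])

```text
time: 23.15
eef_pos: [570.5, 252.3, 250.2]
ee_rot: [-0.115, -3.137, 0.003]
force: [-0.4, -0.2, -0.1]
finger_gap: 42.8
grasp_force: 0.0
```

```bash
cat >> h.py <<'E'
def find(im,c,kind):
    """blob of body top -> pose from minAreaRect at z=14 plus brass end"""
    I=im.astype(int); b,g,r=I[:,:,0],I[:,:,1],I[:,:,2]
    if kind=="blue": m=(b-r>40)
    elif kind=="red": m=(r>90)&(g<60)
    else: m=(g-(r+b)/2<1.5)&(g<95)&(g>35)
    m=cv2.morphologyEx(m.astype(np.uint8),cv2.MORPH_OPEN,np.ones((3,3)))
    n,l,st,ce=cv2.connectedComponentsWithStats(m)
    for i in range(1,n):
        if st[i,4]<300: continue
        rc=cv2.minAreaRect(np.argwhere(l==i)[:,::-1].astype(np.float32)); q=ray("wrist",cv2.boxPoints(rc),[14]*4,c)[:,:2]
        e=[np.hypot(*(q[1]-q[0])),np.hypot(*(q[2]-q[1]))]; k=0 if e[0]>e[1] else 1
        d=(q[k+1]-q[k])/e[k]; h=np.arctan2(d[1],d[0])
        if max(e)>55 and max(e)<100 and min(e)<35: print(kind,st[i],"LxW",max(e),min(e),"mid",q.mean(0),"heading mod pi",h)
E
python3 - <<'E'
from h import *
im,c=shot("wrist","w12"); t,a=tool(); print(t,a)
for k in("blue","grey","red"): find(im,c,k)
print(proj("wrist",[(577.9,229.1,7),(590,306,7)],c))
E
```

```text
[570.67 251.95 250.76] 3.0676990658985166
blue [ 358  186   39   76 1692] LxW 72.53711542823876 21.79865569811538 mid [586.05 305.11] heading mod pi 0.21280712989198652
grey [ 358  186   40   77 1785] LxW 74.75180355072341 22.69161554060295 mid [586.73 305.02] heading mod pi 0.2130145279841512
red [349  16  74  44 348] LxW 72.46011363547612 3.4726625197992855 mid [422.34 318.65] heading mod pi 1.026100775204305
red [346  22  74  43 356] LxW 72.19902062321738 3.5321304310207706 mid [426.43 316.01] heading mod pi 1.029066156565784
red [344  27  73  43 355] LxW 71.60685576959423 3.5851871127521053 mid [430.59 313.52] heading mod pi 1.0261914269916044
red [341  32  74  43 367] LxW 72.52976181959525 3.665813786118397 mid [434.78 311.03] heading mod pi 1.028524090479322
red [ 436  136   79   40 1704] LxW 72.71468447021749 21.864782475852916 mid [527.74 397.75] heading mod pi 1.758939127518152
[[298.   219.75]
 [377.7  226.38]]
```

Emit:
send_rows(xyz=[[0, 0.1, -0.2], [0.008, 0.2, -0.4], [0.008, 0.243, -0.6], [0.008, 0.243, -0.82], [0.008, 0.243, -0.82], [0.008, 0.243, -0.82], [0.008, 0.243, -0.82]], twist=[[0, 0, 0.045], [0, 0, 0.091], [0, 0, 0.091], [0, 0, 0.091], [0, 0, 0.091], [0, 0, 0.091], [0, 0, 0.091]], grip=[0.5, 0.5, 0.5, 0.5, 0.5, 0.5, 0.5])

```text
time: 23.9
eef_pos: [574.4, 302.0, 91.0]
ee_rot: [-0.332, 3.119, 0.003]
force: [0.5, -0.6, 0.4]
finger_gap: 42.9
grasp_force: 0.0
```

Run:
```python
from h import *
im,c=shot("wrist","w13"); t,a=tool(); print(t,a)
find(im,c,"blue")
```

```text
[574.57 302.39  91.39] -2.929042670422246
blue [ 304  222   41  125 4727] LxW 74.27321831243135 21.175428377701408 mid [586.54 305.99] heading mod pi -2.9411139260932377
```

Emit:
send_rows(xyz=[[0, 0.003, -0.15], [0, 0.003, -0.29], [0, 0.003, -0.3], [0, 0.003, -0.3], [0, 0.003, -0.3]], twist=[[0, 0, -0.003], [0, 0, -0.003], [0, 0, -0.003], [0, 0, -0.003], [0, 0, -0.003]], grip=[0.5, 0.5, 0.5, 0.5, 0.5])

```text
time: 24.45
eef_pos: [574.0, 303.5, 30.5]
ee_rot: [-0.32, 3.121, 0.003]
force: [0.1, 0.1, 0.1]
finger_gap: 42.4
grasp_force: 0.0
```

Emit:
send_rows(xyz=[[0, 0, -0.015], [0, 0, -0.015], [0, 0, -0.015], [0, 0, -0.015], [0, 0, -0.015], [0, 0, -0.015], [0, 0, -0.015], [0, 0, -0.015]], twist=[[0, 0, 0], [0, 0, 0], [0, 0, 0], [0, 0, 0], [0, 0, 0], [0, 0, 0], [0, 0, 0], [0, 0, 0]], grip=[0.5, 0.5, 0, 0, 0, 0, 0, 0])

```text
time: 25.25
eef_pos: [572.6, 303.0, 25.5]
ee_rot: [-0.32, 3.124, 0.001]
force: [-1.3, 0.1, 4.3]
finger_gap: 19.8
grasp_force: 60.0
```

Emit:
send_rows(xyz=[[0, 0, 0.1], [0, 0, 0.3], [0, 0, 0.5], [0, 0, 0.5], [0, 0, 0.5]], twist=[[0, 0, 0], [0, 0, 0], [0, 0, 0], [0, 0, 0], [0, 0, 0]], grip=[0, 0, 0, 0, 0])

```text
time: 25.75
eef_pos: [572.8, 303.0, 125.6]
ee_rot: [-0.32, 3.123, 0.001]
force: [-0.2, -0.1, -0.5]
finger_gap: 19.9
grasp_force: 59.3
```

```bash
cat >> h.py <<'E'
def rows(im,kind):
    I=im.astype(int); b,g,r=I[:,:,0],I[:,:,1],I[:,:,2]
    m={"blue":b-r>40,"red":(r>90)&(g<60),"grey":(g-(r+b)/2<1.5)&(g<95)&(g>35)}[kind]
    for v in range(240,436,6):
        u=np.where(m[v,275:370])[0]+275
        if len(u)>15: print(v,u.min(),u.max(),end=" | ")
E
python3 - <<'E'
from h import *
im,c=shot("wrist","w14"); t,a=tool(); s=bot.sense(); print(t,a,s["finger_gap"],s["grasp_force"])
rows(im,"blue")
E
```

```text
[571.73 302.41 123.85] -2.9373244912472116 20.20996898948065 59.33089077472687
264 299 342 | 270 291 350 | 276 292 350 | 282 292 349 | 288 292 349 | 294 292 349 | 300 295 346 | 306 295 346 | 312 295 346 | 318 295 346 | 324 295 346 | 330 296 346 | 336 296 346 | 342 296 345 | 348 296 345 | 354 295 346 | 360 294 347 | 366 294 347 | 372 294 347 | 378 294 347 | 384 295 347 | 390 295 347 | 396 295 347 | 402 295 347 | 408 295 346 | 414 295 346 | 420 296 346 |
```

Emit:
send_rows(xyz=[[-0.03, -0.2, 0], [-0.06, -0.4, 0], [-0.09, -0.6, 0], [-0.103, -0.776, 0]], twist=[[0, 0, -0.0435], [0, 0, -0.0865], [0, 0, -0.0865], [0, 0, -0.0865]], grip=[0, 0, 0, 0])

```text
time: 26.2
eef_pos: [549.1, 145.4, 122.0]
ee_rot: [-0.106, -3.134, 0.003]
force: [0.3, 0.4, -0.3]
finger_gap: 20.1
grasp_force: 59.3
```

Emit:
send_rows(xyz=[[-0.03, -0.2, 0], [-0.06, -0.4, 0], [-0.09, -0.6, 0], [-0.103, -0.776, 0]], twist=[[0, 0, 0], [0, 0, 0], [0, 0, 0], [0, 0, 0]], grip=[0, 0, 0, 0])

```text
time: 26.6
eef_pos: [528.4, -9.5, 122.3]
ee_rot: [-0.107, -3.134, 0.0]
force: [0.4, -0.0, -1.0]
finger_gap: 19.9
grasp_force: 59.3
```

Emit:
send_rows(xyz=[[-0.03, -0.2, 0], [-0.06, -0.4, 0], [-0.09, -0.6, 0], [-0.103, -0.776, 0], [-0.103, -0.776, 0], [-0.103, -0.776, -0.1], [-0.103, -0.776, -0.2], [-0.103, -0.776, -0.2], [-0.103, -0.776, -0.2]], twist=[[0, 0, 0], [0, 0, 0], [0, 0, 0], [0, 0, 0], [0, 0, 0], [0, 0, 0], [0, 0, 0], [0, 0, 0], [0, 0, 0]], grip=[0, 0, 0, 0, 0, 0, 0, 0, 0])

```text
time: 27.5
eef_pos: [509.3, -161.9, 83.4]
ee_rot: [-0.105, -3.136, -0.002]
force: [-0.4, -0.2, -0.1]
finger_gap: 19.7
grasp_force: 59.3
```

Run:
```python
from h import *
im,c=shot("wrist","w15"); t,a=tool(); s=bot.sense(); print(t,a,s["finger_gap"],s["grasp_force"])
rows(im,"blue")
p=np.load("box2.npy"); print(proj("wrist",boxpt(p,[(-72,-24-14.25,19),(-72,-24+14.25,19)]),c))
```

```text
[ 510.23 -162.25   84.42] 3.0749447897248845 19.803364068175902 59.33509290218353
264 298 343 | 270 291 350 | 276 291 350 | 282 292 349 | 288 292 350 | 294 292 349 | 300 295 346 | 306 295 346 | 312 295 346 | 318 295 346 | 324 295 346 | 330 295 346 | 336 296 346 | 342 296 345 | 348 296 345 | 354 295 346 | 360 294 347 | 366 294 347 | 372 295 347 | 378 295 347 | 384 295 347 | 390 295 347 | 396 295 346 | 402 295 346 | 408 296 347 | 414 295 347 | 420 295 346 | [[291.8  283.14]
 [346.63 283.25]]
```

Emit:
send_rows(xyz=[[0, -0.003, -0.05], [0, -0.003, -0.1], [0, -0.003, -0.15], [0, -0.003, -0.18], [0, -0.003, -0.2], [0, -0.003, -0.21], [0, -0.003, -0.21], [0, -0.003, -0.21]], twist=[[0, 0, 0], [0, 0, 0], [0, 0, 0], [0, 0, 0], [0, 0, 0], [0, 0, 0], [0, 0, 0], [0, 0, 0]], grip=[0, 0, 0, 0, 0, 0, 0, 0])

```text
time: 28.35
eef_pos: [510.7, -163.6, 43.0]
ee_rot: [0.106, 3.139, -0.0]
force: [0.1, 0.5, -0.5]
finger_gap: 19.6
grasp_force: 59.4
```

Emit:
send_rows(xyz=[[0, 0, -0.006], [0, 0, -0.006], [0.02, -0.001, -0.006], [0.04, -0.003, -0.006], [0.06, -0.004, -0.006], [0.08, -0.005, -0.006], [0.1, -0.007, -0.006], [0.12, -0.008, -0.006], [0.12, -0.008, -0.006]], twist=[[0, 0, 0], [0, 0, 0], [0, 0, 0], [0, 0, 0], [0, 0, 0], [0, 0, 0], [0, 0, 0], [0, 0, 0], [0, 0, 0]], grip=[0, 0, 0, 0, 0, 0, 0, 0, 0])

```text
time: 29.25
eef_pos: [535.2, -165.2, 41.5]
ee_rot: [0.106, 3.139, -0.0]
force: [0.1, -0.2, 0.0]
finger_gap: 20.2
grasp_force: 59.4
```

Emit:
send_rows(xyz=[[0.015, -0.001, 0], [0.03, -0.002, 0], [0.045, -0.003, 0], [0.06, -0.004, 0], [0.075, -0.005, 0], [0.075, -0.005, 0], [0.075, -0.005, 0]], twist=[[0, 0, 0], [0, 0, 0], [0, 0, 0], [0, 0, 0], [0, 0, 0], [0, 0, 0], [0, 0, 0]], grip=[0, 0, 0, 0, 0, 0, 0])

```text
time: 29.95
eef_pos: [549.6, -166.1, 41.5]
ee_rot: [0.106, 3.14, -0.0]
force: [-0.2, 0.3, 0.3]
finger_gap: 20.3
grasp_force: 59.4
```

Emit:
send_rows(xyz=[[0.01, -0.001, 0], [0.02, -0.001, 0], [0.03, -0.002, 0], [0.03, -0.002, 0]], twist=[[0, 0, 0], [0, 0, 0], [0, 0, 0], [0, 0, 0]], grip=[0, 0, 0, 0])

```text
time: 30.35
eef_pos: [551.8, -166.2, 41.4]
ee_rot: [-0.107, -3.132, -0.0]
force: [-9.8, -0.4, 8.6]
finger_gap: 20.0
grasp_force: 60.4
```

Emit:
send_rows(xyz=[[0.01, -0.001, 0], [0.02, -0.001, 0], [0.02, -0.001, 0], [0.02, -0.001, 0]], twist=[[0, 0, 0], [0, 0, 0], [0, 0, 0], [0, 0, 0]], grip=[0, 0, 0, 0])

```text
time: 30.75
eef_pos: [552.0, -166.3, 41.4]
ee_rot: [-0.107, -3.125, -0.0]
force: [-18.6, 0.9, 16.9]
finger_gap: 19.8
grasp_force: 61.2
```

Emit:
send_rows(xyz=[[0.01, 0, 0], [0.02, -0.001, 0], [0.02, -0.001, 0], [0.02, -0.001, 0]], twist=[[0, 0, 0], [0, 0, 0], [0, 0, 0], [0, 0, 0]], grip=[0, 0, 0, 0])

```text
time: 31.15
eef_pos: [552.1, -166.3, 41.3]
ee_rot: [-0.108, -3.118, -0.001]
force: [-27.7, 1.4, 24.9]
finger_gap: 19.7
grasp_force: 62.1
```

Emit:
send_rows(xyz=[[-0.02, 0.001, 0], [-0.045, 0.003, 0], [-0.045, 0.003, 0], [-0.045, 0.003, 0], [-0.045, 0.003, 0], [-0.045, 0.003, 0], [-0.045, 0.003, 0.1], [-0.045, 0.003, 0.3], [-0.045, 0.003, 0.5], [-0.045, 0.003, 0.5]], twist=[[0, 0, 0], [0, 0, 0], [0, 0, 0], [0, 0, 0], [0, 0, 0], [0, 0, 0], [0, 0, 0], [0, 0, 0], [0, 0, 0], [0, 0, 0]], grip=[0, 0, 0.42, 0.42, 0.42, 0.42, 0.42, 0.42, 0.42, 0.42])

```text
time: 32.15
eef_pos: [558.9, -167.4, 148.0]
ee_rot: [0.105, 3.128, -0.005]
force: [0.4, 0.2, 0.5]
finger_gap: 35.7
grasp_force: 0.0
```

Emit:
send_rows(xyz=[[0, 0, 0.2], [-0.1, 0, 0.4], [-0.2, 0, 0.5], [-0.2, 0, 0.5], [-0.2, 0, 0.5]], twist=[[0, 0, 0], [0, 0, 0], [0, 0, 0], [0, 0, 0], [0, 0, 0]], grip=[0.42, 0.42, 0.5, 0.5, 0.5])

```text
time: 32.65
eef_pos: [514.8, -166.4, 241.4]
ee_rot: [0.106, 3.139, -0.0]
force: [-0.5, 0.3, -0.2]
finger_gap: 42.8
grasp_force: 0.0
```

Run:
```python
from h import *
im,c=shot("wrist","w16"); t,a=tool(); print(t,a)
p=np.load("box2.npy")
for k in("red","blue"):
    I=im.astype(int); b,g,r=I[:,:,0],I[:,:,1],I[:,:,2]; m=(b-r>40) if k=="blue" else (r>90)&(g<60)
    n,l,st,ce=cv2.connectedComponentsWithStats(m.astype(np.uint8)); print(k,st[1:][st[1:,4]>200])
print(proj("wrist",boxpt(p,[(-55,13,30),(-55,35,30),(-55,-35,30),(-55,-13,30)]),c))
```

```text
[ 514.52 -166.15  240.29] 3.0742524391140496
red [[   6  214   49   98 2533]
 [ 364  232   26   60 1209]]
blue [[   0   86   52  107 2018]
 [ 312  231   25   60 1414]]
[[365.73 234.14]
 [390.21 234.2 ]
 [312.08 234.04]
 [336.69 234.08]]
```

Both drives sit at the same depth, at the spot predicted for home. Next is the grey drive.

Emit:
send_rows(xyz=[[0.03, 0.24, 0.02], [0.06, 0.48, 0.02], [0.09, 0.73, 0.02], [0.1, 0.98, 0.02], [0.1, 0.98, 0.02]], twist=[[0, 0, 0], [0, 0, 0], [0, 0, 0], [0, 0, 0], [0, 0, 0]], grip=[0.5, 0.5, 0.5, 0.5, 0.5])

```text
time: 33.2
eef_pos: [534.3, 35.7, 243.0]
ee_rot: [-0.092, -3.137, -0.003]
force: [0.1, -1.3, -0.0]
finger_gap: 42.9
grasp_force: 0.0
```

Emit:
send_rows(xyz=[[0.03, 0.24, 0.02], [0.06, 0.48, 0.02], [0.09, 0.73, 0.02], [0.1, 0.98, 0.02], [0.1, 0.98, 0.02], [0.1, 0.98, 0.02], [0.1, 0.98, 0.02]], twist=[[0, 0, 0], [0, 0, 0], [0, 0, 0], [0, 0, 0], [0, 0, 0], [0, 0, 0], [0, 0, 0]], grip=[0.5, 0.5, 0.5, 0.5, 0.5, 0.5, 0.5])

```text
time: 33.9
eef_pos: [554.3, 224.6, 247.9]
ee_rot: [-0.107, -3.137, 0.003]
force: [0.4, 0.2, 0.3]
finger_gap: 42.4
grasp_force: 0.0
```

Run:
```python
from h import *
im,c=shot("wrist","w17"); t,a=tool(); print(t,a)
find(im,c,"grey")
u=proj("wrist",[(577.9,229.1,14),(500,150,0)],c); print(u)
x,y=u[0].astype(int); print(im[y-30:y+31:6,x-40:x+41:8].tolist()[5]); I=im.astype(int)
g=I.mean(2); m=(cv2.GaussianBlur(g,(5,5),0)<85).astype(np.uint8); m[330:]=0
n,l,st,ce=cv2.connectedComponentsWithStats(m); print(st[1:][st[1:,4]>300])
cv2.imwrite("pics/w17b.png",cv2.resize(im,(800,600)))
```

```text
[554.44 224.26 248.47] 3.0725094417137027
[[327.6  236.38]
 [238.8  158.62]]
[[103, 109, 102], [98, 104, 97], [99, 103, 97], [101, 105, 99], [76, 69, 66], [71, 67, 65], [72, 68, 65], [101, 106, 98], [100, 106, 97], [104, 108, 103], [100, 106, 97]]
[[ 371   29   88   70 2667]
 [  80  142   51  188 4193]
 [ 461  150   85   44 2175]
 [  33  163   23  112  369]
 [   0  164   33   38 1081]
 [ 299  194   54   78 1850]
 [   0  225   50   52  705]
 [  53  276   20   47  551]
 [ 218  295   52   35 1274]
 [ 373  295   51   35 1275]]
```

```bash
sed -i 's/else: m=(g-(r+b)\/2<1.5)&(g<95)&(g>35)/else: m=cv2.GaussianBlur(I.mean(2),(5,5),0)<88; m[330:]=0/' h.py
python3 - <<'E'
from h import *
im=cv2.imread("pics/w17.png"); c=dict(np.load("pics/w17.npz")); find(im,c,"grey")
I=im.astype(int); y,x=np.where((I[:,:,2]-I[:,:,0]>40)&(I[:,:,1]>90)); k=(x>290)&(x<370)&(y>180)&(y<290); print(x[k].mean(),y[k].mean(),k.sum())
E
```

```text
grey [ 372   29   87   69 2706] LxW 76.19317146171075 26.215662565347817 mid [428.34 314.78] heading mod pi 1.0360293520123978
grey [ 461  150   84   44 2208] LxW 79.68116742212175 25.777211039509456 mid [526.58 396.39] heading mod pi 1.7595243773005256
grey [ 299  194   54   78 1900] LxW 76.56921648572497 23.593533065344126 mid [575.39 227.33] heading mod pi 0.3556356500703168
342.038961038961 268.97402597402595 77
```

Emit:
send_rows(xyz=[[0.037, -0.012, -0.2], [0.037, -0.012, -0.4], [0.037, -0.012, -0.6], [0.037, -0.012, -0.8], [0.037, -0.012, -0.81], [0.037, -0.012, -0.81], [0.037, -0.012, -0.81]], twist=[[0, 0, 0.045], [0, 0, 0.09], [0, 0, 0.13], [0, 0, 0.13], [0, 0, 0.13], [0, 0, 0.13], [0, 0, 0.13]], grip=[0.5, 0.5, 0.5, 0.5, 0.5, 0.5, 0.5])

```text
time: 34.65
eef_pos: [563.8, 223.2, 90.2]
ee_rot: [-0.53, 3.092, 0.001]
force: [0.3, -0.5, 0.5]
finger_gap: 42.8
grasp_force: 0.0
```

Run:
```python
from h import *
im,c=shot("wrist","w18"); t,a=tool(); print(t,a)
find(im,c,"grey")
g=cv2.GaussianBlur(im.astype(float).mean(2),(5,5),0)
for v in range(205,360,10):
    u=np.where(g[v,280:365]<88)[0]+280
    if len(u): print(v,u.min(),u.max(),end=" | ")
```

```text
[563.99 223.55  90.58] -2.8015687182396483
grey [ 518    4  118  156 8612] LxW 78.91607265717464 30.16488331853154 mid [429.45 313.55] heading mod pi 1.0641549762021862
grey [ 300  218   42  112 4510] LxW 65.00137885599246 21.553121832263642 mid [569.32 224.19] heading mod pi 0.355943951627106
grey [ 547  271   93   54 3789] LxW 61.53746905277406 26.42726134764671 mid [529.03 381.44] heading mod pi 1.7678258636427409
225 300 341 | 235 300 341 | 245 301 341 | 255 301 341 | 265 301 341 | 275 302 341 | 285 302 341 | 295 302 341 | 305 302 341 | 315 303 341 | 325 303 341 | 335 304 341 | 345 304 341 |
```

Emit:
send_rows(xyz=[[0, 0, -0.15], [0, 0, -0.29], [0, 0, -0.31], [0, 0, -0.31], [0, 0, -0.31], [0, 0, -0.31], [0, 0, -0.31], [0, 0, -0.31], [0, 0, -0.31], [0, 0, -0.31]], twist=[[0, 0, 0.005], [0, 0, 0.005], [0, 0, 0.005], [0, 0, 0.005], [0, 0, 0.005], [0, 0, 0.005], [0, 0, 0.005], [0, 0, 0.005], [0, 0, 0.005], [0, 0, 0.005]], grip=[0.5, 0.5, 0.5, 0.5, 0, 0, 0, 0, 0, 0])

```text
time: 35.7
eef_pos: [563.6, 224.0, 28.2]
ee_rot: [-0.557, 3.087, 0.001]
force: [-0.9, -0.0, 6.7]
finger_gap: 19.9
grasp_force: 59.2
```

Emit:
send_rows(xyz=[[0, 0, 0.1], [0, 0, 0.3], [0, 0, 0.5], [0, 0, 0.5], [0, 0, 0.5]], twist=[[0, 0, 0], [0, 0, 0], [0, 0, 0], [0, 0, 0], [0, 0, 0]], grip=[0, 0, 0, 0, 0])

```text
time: 36.2
eef_pos: [563.0, 223.8, 127.7]
ee_rot: [-0.557, 3.088, 0.001]
force: [-0.5, -0.9, -0.9]
finger_gap: 19.5
grasp_force: 58.8
```

```bash
cat >> h.py <<'E'
def brass(im):
    I=im.astype(int); y,x=np.where((I[:,:,2]-I[:,:,0]>60)&(I[:,:,1]>90)&(I[:,:,2]-I[:,:,1]<90)); k=(x>285)&(x<360)&(y>380); print("brass",x[k].min(),x[k].max(),y[k].min(),y[k].max())
E
python3 - <<'E'
from h import *
im,c=shot("wrist","w19"); t,a=tool(); s=bot.sense(); print(t,a,s["finger_gap"],s["grasp_force"])
for n in("w8","w14","w19"): brass(cv2.imread(f"pics/{n}.png"))
g=cv2.GaussianBlur(im.astype(float).mean(2),(3,3),0)
for v in range(246,300,4):
    u=np.where(g[v,275:370]<85)[0]+275
    if len(u): print(v,u.min(),u.max(),end=" | ")
E
```

```text
[561.81 223.34 125.93] -2.784829507647093 19.382012575820973 58.8300096988678
brass 302 340 413 418
brass 302 339 422 425
brass 301 339 414 418
250 296 346 | 254 293 348 | 258 292 349 | 262 292 350 | 266 292 349 | 270 292 349 | 274 292 349 | 278 292 349 | 282 293 349 | 286 293 349 | 290 293 349 | 294 280 362 | 298 278 363 |
```

Emit:
send_rows(xyz=[[-0.03, -0.2, 0], [-0.06, -0.4, 0], [-0.08, -0.6, 0], [-0.085, -0.725, 0]], twist=[[0, 0, -0.045], [0, 0, -0.09], [0, 0, -0.135], [0, 0, -0.135]], grip=[0, 0, 0, 0])

```text
time: 36.65
eef_pos: [542.5, 75.7, 123.5]
ee_rot: [-0.112, -3.135, 0.002]
force: [-0.0, 0.0, -0.1]
finger_gap: 19.6
grasp_force: 58.9
```

Emit:
send_rows(xyz=[[-0.03, -0.2, 0], [-0.06, -0.4, 0], [-0.08, -0.6, 0], [-0.085, -0.725, 0]], twist=[[0, 0, 0], [0, 0, 0], [0, 0, 0], [0, 0, 0]], grip=[0, 0, 0, 0])

```text
time: 37.05
eef_pos: [525.6, -69.0, 123.7]
ee_rot: [-0.109, -3.136, 0.0]
force: [0.3, 0.5, -0.7]
finger_gap: 19.3
grasp_force: 58.9
```

Emit:
send_rows(xyz=[[-0.03, -0.2, 0], [-0.06, -0.4, 0], [-0.08, -0.6, 0], [-0.085, -0.725, 0], [-0.085, -0.725, 0], [-0.085, -0.725, -0.1], [-0.085, -0.725, -0.2], [-0.085, -0.725, -0.2], [-0.085, -0.725, -0.2]], twist=[[0, 0, 0], [0, 0, 0], [0, 0, 0], [0, 0, 0], [0, 0, 0], [0, 0, 0], [0, 0, 0], [0, 0, 0], [0, 0, 0]], grip=[0, 0, 0, 0, 0, 0, 0, 0, 0])

```text
time: 37.95
eef_pos: [509.9, -210.6, 84.5]
ee_rot: [-0.104, -3.137, -0.002]
force: [-0.2, -1.0, -0.4]
finger_gap: 19.4
grasp_force: 58.9
```

Run:
```python
from h import *
im,c=shot("wrist","w20"); t,a=tool(); s=bot.sense(); print(t,a,s["finger_gap"],s["grasp_force"])
brass(im)
p=np.load("box2.npy"); print(proj("wrist",boxpt(p,[(-72,-72-14.25,19),(-72,-72+14.25,19)]),c))
```

```text
[ 510.8  -211.02   85.45] 3.074983985694617 19.569160331973677 58.931676149368286
brass 301 339 414 418
[[292.87 275.18]
 [347.74 275.29]]
```

Emit:
send_rows(xyz=[[0, 0, -0.05], [0, 0, -0.1], [0, 0, -0.15], [0, 0, -0.18], [0, 0, -0.2], [0, 0, -0.212], [0, 0, -0.212], [0, 0, -0.212]], twist=[[0, 0, 0], [0, 0, 0], [0, 0, 0], [0, 0, 0], [0, 0, 0], [0, 0, 0], [0, 0, 0], [0, 0, 0]], grip=[0, 0, 0, 0, 0, 0, 0, 0])

```text
time: 38.8
eef_pos: [510.3, -211.5, 44.2]
ee_rot: [-0.106, -3.139, -0.0]
force: [-3.9, 2.7, 7.1]
finger_gap: 19.5
grasp_force: 59.9
```

Emit:
send_rows(xyz=[[0.02, -0.001, 0], [0.04, -0.003, 0], [0.06, -0.004, 0], [0.08, -0.005, 0], [0.1, -0.007, 0], [0.12, -0.008, 0], [0.12, -0.008, 0]], twist=[[0, 0, 0], [0, 0, 0], [0, 0, 0], [0, 0, 0], [0, 0, 0], [0, 0, 0], [0, 0, 0]], grip=[0, 0, 0, 0, 0, 0, 0])

```text
time: 39.5
eef_pos: [533.3, -213.4, 44.1]
ee_rot: [-0.107, -3.137, 0.001]
force: [-6.8, 1.9, 10.2]
finger_gap: 19.5
grasp_force: 60.1
```

Emit:
send_rows(xyz=[[0.015, -0.001, 0.005], [0.03, -0.002, 0.005], [0.045, -0.003, 0.005], [0.06, -0.004, 0.005], [0.075, -0.005, 0.005], [0.075, -0.005, 0.005], [0.075, -0.005, 0.005]], twist=[[0, 0, 0], [0, 0, 0], [0, 0, 0], [0, 0, 0], [0, 0, 0], [0, 0, 0], [0, 0, 0]], grip=[0, 0, 0, 0, 0, 0, 0])

```text
time: 40.2
eef_pos: [550.3, -214.4, 44.2]
ee_rot: [0.106, 3.139, -0.0]
force: [-1.6, 0.3, 3.3]
finger_gap: 19.3
grasp_force: 59.4
```

Emit:
send_rows(xyz=[[0.01, -0.001, 0], [0.02, -0.001, 0], [0.03, -0.002, 0], [0.03, -0.002, 0]], twist=[[0, 0, 0], [0, 0, 0], [0, 0, 0], [0, 0, 0]], grip=[0, 0, 0, 0])

```text
time: 40.6
eef_pos: [550.7, -214.4, 44.1]
ee_rot: [-0.107, -3.129, -0.0]
force: [-15.4, 1.2, 15.6]
finger_gap: 19.6
grasp_force: 60.7
```

Emit:
send_rows(xyz=[[0.01, -0.001, 0], [0.02, -0.001, 0], [0.02, -0.001, 0], [0.02, -0.001, 0]], twist=[[0, 0, 0], [0, 0, 0], [0, 0, 0], [0, 0, 0]], grip=[0, 0, 0, 0])

```text
time: 41.0
eef_pos: [550.9, -214.3, 44.1]
ee_rot: [-0.108, -3.122, -0.001]
force: [-23.8, 0.5, 21.7]
finger_gap: 19.8
grasp_force: 61.5
```

Emit:
send_rows(xyz=[[-0.02, 0.001, 0], [-0.045, 0.003, 0], [-0.045, 0.003, 0], [-0.045, 0.003, 0], [-0.045, 0.003, 0], [-0.045, 0.003, 0], [-0.045, 0.003, 0.1], [-0.045, 0.003, 0.3], [-0.045, 0.003, 0.5], [-0.045, 0.003, 0.5]], twist=[[0, 0, 0], [0, 0, 0], [0, 0, 0], [0, 0, 0], [0, 0, 0], [0, 0, 0], [0, 0, 0], [0, 0, 0], [0, 0, 0], [0, 0, 0]], grip=[0, 0, 0.42, 0.42, 0.42, 0.42, 0.42, 0.42, 0.42, 0.42])

```text
time: 42.0
eef_pos: [555.1, -215.7, 150.7]
ee_rot: [0.105, 3.128, -0.006]
force: [0.9, -0.3, 0.2]
finger_gap: 35.9
grasp_force: 0.0
```

Emit:
send_rows(xyz=[[0, 0.1, 0.2], [0, 0.2, 0.4], [0.1, 0.33, 0.5], [0.2, 0.33, 0.5], [0.2, 0.33, 0.5], [0.2, 0.33, 0.5]], twist=[[0, 0, 0], [0, 0, 0], [0, 0, 0], [0, 0, 0], [0, 0, 0], [0, 0, 0]], grip=[0.42, 0.42, 0.5, 0.5, 0.5, 0.5])

```text
time: 42.6
eef_pos: [590.4, -148.1, 242.7]
ee_rot: [-0.105, -3.137, -0.0]
force: [0.3, 0.6, -0.6]
finger_gap: 43.0
grasp_force: 0.0
```

Run:
```python
from h import *
im,c=shot("wrist","w21"); t,a=tool(); print(t,a)
p=np.load("box2.npy"); print(proj("wrist",boxpt(p,[(-55,13,30),(-55,35,30),(-55,-35,30),(-55,-13,30),(-55,-83,30),(-55,-61,30),(12,0,67)]),c)*1.25)
cv2.imwrite("pics/w21b.png",cv2.resize(im,(800,600)))
```

```text
[ 589.87 -148.31  242.66] 3.0740201586567073
[[425.88 187.31]
 [458.2  187.49]
 [355.25 187.21]
 [387.61 187.21]
 [285.05 187.49]
 [317.13 187.31]
 [406.9  296.33]]
```

View pics/w21b.png

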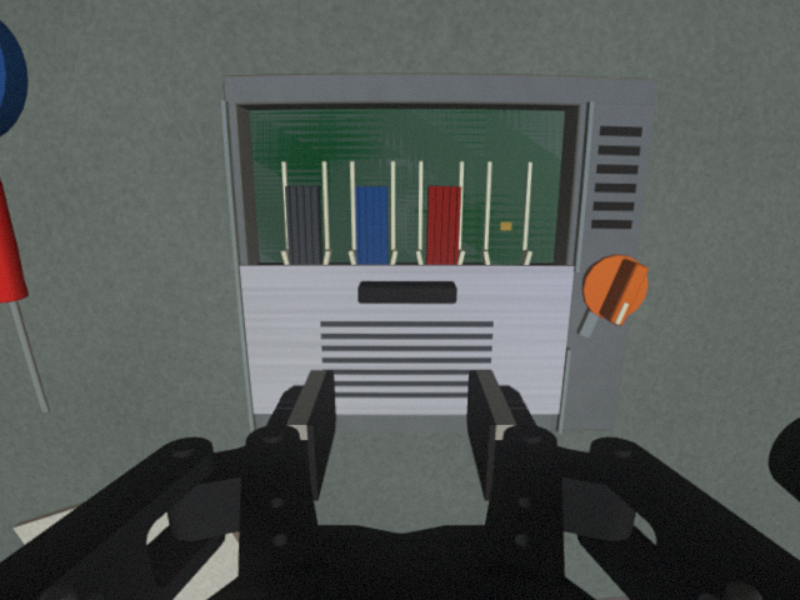

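All three drives sit level at v=186, the depth predicted for home, and the cover is still back. Before closing I'll check numerically that no black drive was hidden by the arm at the start.

Run:
```python
from h import *
im,c=shot("top","top1")
for f in("top0","top1"):
    g=cv2.imread(f"pics/{f}.png").mean(2); g[:80]=255; g[:,575:]=255; g[:,:40]=255
    n,l,st,ce=cv2.connectedComponentsWithStats((g<70).astype(np.uint8)); print(f,[list(map(int,s)) for s in st[1:] if s[4]>40])
# brass pixels anywhere
for f in("top0","top1"):
    I=cv2.imread(f"pics/{f}.png").astype(int); m=(I[:,:,2]-I[:,:,0]>45)&(abs(I[:,:,2]-I[:,:,1])<70); m[:80]=0;m[:,575:]=0
    n,l,st,ce=cv2.connectedComponentsWithStats(m.astype(np.uint8)); print(f,[list(map(int,s)) for s in st[1:] if s[4]>5])
```

```text
top0 [[547, 80, 17, 11, 127], [568, 86, 7, 75, 309], [69, 94, 64, 70, 3054], [211, 100, 36, 48, 1096], [191, 190, 12, 28, 212], [218, 194, 16, 29, 230], [40, 205, 5, 12, 51], [473, 207, 9, 37, 173], [148, 219, 28, 13, 235], [348, 236, 24, 6, 109], [221, 247, 22, 27, 226], [311, 248, 90, 9, 123], [178, 252, 26, 21, 208], [460, 254, 19, 34, 98], [478, 254, 16, 31, 100], [197, 294, 12, 28, 243], [153, 301, 12, 24, 87], [342, 332, 233, 125, 2538], [253, 382, 125, 49, 2330], [45, 388, 59, 44, 515], [278, 442, 39, 34, 439]]
top1 [[547, 80, 17, 12, 136], [567, 86, 8, 77, 334], [68, 94, 66, 70, 3103], [211, 100, 36, 48, 1114], [343, 179, 11, 11, 71], [319, 203, 10, 29, 198], [40, 204, 5, 13, 53], [330, 204, 10, 24, 156], [473, 207, 10, 37, 245], [148, 219, 29, 13, 246], [384, 249, 17, 62, 78], [460, 251, 37, 37, 485], [177, 252, 27, 21, 223], [196, 293, 13, 29, 259], [153, 301, 13, 25, 97], [257, 317, 86, 138, 1446], [45, 388, 59, 44, 552], [253, 392, 5, 44, 51], [277, 430, 47, 46, 1665]]
top0 [[549, 80, 26, 124, 522], [192, 188, 6, 2, 8], [303, 189, 17, 12, 42], [217, 193, 7, 3, 12], [481, 208, 1, 7, 7], [147, 223, 5, 8, 19], [221, 246, 8, 5, 17], [176, 252, 6, 8, 16], [196, 292, 9, 5, 24], [198, 309, 2, 6, 6], [47, 389, 56, 41, 271]]
top1 [[563, 80, 12, 12, 117], [570, 93, 5, 4, 7], [570, 101, 5, 8, 16], [571, 114, 4, 9, 25], [571, 124, 4, 3, 6], [572, 146, 3, 4, 6], [572, 151, 3, 53, 79], [303, 189, 5, 10, 10], [310, 188, 7, 11, 28], [304, 200, 10, 5, 16], [481, 208, 1, 8, 8], [147, 223, 5, 8, 21], [176, 252, 6, 7, 18], [196, 292, 8, 5, 23], [199, 312, 2, 6, 7], [47, 389, 13, 2, 15], [61, 390, 5, 2, 6], [68, 391, 8, 1, 8], [77, 391, 10, 2, 11], [88, 392, 15, 38, 201], [43, 415, 1, 10, 10]]
```

There is no further drive. I'll grip the handle again and slide the cover shut.

Emit:
send_rows(xyz=[[0, 0, 0], [0, 0, 0], [0.042, 0.016, 0], [0.042, 0.016, 0], [0.042, 0.016, -0.1], [0.042, 0.016, -0.3], [0.042, 0.016, -0.5], [0.042, 0.016, -0.66], [0.042, 0.016, -0.66], [0.042, 0.016, -0.66]], twist=[[0, 0, -0.5], [0, 0, -0.5], [0, 0, -0.5], [0, 0, -0.5], [0, 0, -0.5], [0, 0, -0.5], [0, 0, -0.5], [0, 0, -0.5], [0, 0, -0.5], [0, 0, -0.5]], grip=[0.5, 0.5, 0.5, 0.5, 0.5, 0.5, 0.5, 0.5, 0.5, 0.5])

```text
time: 43.7
eef_pos: [596.6, -145.3, 109.4]
ee_rot: [-2.223, -2.213, 0.005]
force: [0.2, -0.3, -0.1]
finger_gap: 42.7
grasp_force: 0.0
```

Emit:
send_rows(xyz=[[0, 0, 0], [0, 0, 0], [0, 0, 0]], twist=[[0, 0, -0.026], [0, 0, -0.026], [0, 0, -0.026]], grip=[0.5, 0.5, 0.5])

```text
time: 44.0
eef_pos: [598.5, -145.5, 111.8]
ee_rot: [-2.305, -2.133, 0.001]
force: [0.0, 0.4, 0.0]
finger_gap: 42.6
grasp_force: 0.0
```

Run:
```python
from h import *
im,c=shot("wrist","w22"); t,a=tool(); print(t,a)
g=im.astype(float).mean(2)
for v in range(200,360,15):
    u=np.where(g[v,270:370]<60)[0]+270
    if len(u): print(v,u.min(),u.max(),len(u),end=" | ")
```

```text
[ 598.69 -145.43  111.98] 1.4933023564989154
200 271 280 6 | 230 306 330 25 | 245 307 330 24 | 260 270 331 40 | 275 307 331 25 | 290 308 331 24 | 305 308 331 24 | 320 309 331 23 | 335 270 331 42 | 350 270 282 13 |
```

Emit:
send_rows(xyz=[[0, 0, -0.19], [0, 0, -0.19], [0, 0, -0.19], [0, 0, -0.19], [0, 0, -0.19], [0, 0, -0.19], [0, 0, -0.19], [0, 0, -0.19], [0, 0, -0.19], [0, 0, -0.19]], twist=[[0, 0, 0.003], [0, 0, 0.003], [0, 0, 0.003], [0, 0, 0.003], [0, 0, 0.003], [0, 0, 0.003], [0, 0, 0.003], [0, 0, 0.003], [0, 0, 0.003], [0, 0, 0.003]], grip=[0.5, 0.5, 0.5, 0.5, 0, 0, 0, 0, 0, 0])

```text
time: 45.05
eef_pos: [597.8, -145.1, 75.6]
ee_rot: [-2.296, -2.143, 0.003]
force: [-5.5, 2.1, 6.4]
finger_gap: 10.3
grasp_force: 59.7
```

Emit:
send_rows(xyz=[[-0.05, 0.003, 0], [-0.1, 0.007, 0], [-0.17, 0.012, 0], [-0.24, 0.017, 0], [-0.31, 0.021, 0], [-0.38, 0.026, 0], [-0.44, 0.03, 0], [-0.49, 0.034, 0], [-0.52, 0.036, 0], [-0.525, 0.036, 0]], twist=[[0, 0, 0], [0, 0, 0], [0, 0, 0], [0, 0, 0], [0, 0, 0], [0, 0, 0], [0, 0, 0], [0, 0, 0], [0, 0, 0], [0, 0, 0]], grip=[0, 0, 0, 0, 0, 0, 0, 0, 0, 0])

```text
time: 46.05
eef_pos: [495.0, -138.1, 75.5]
ee_rot: [2.295, 2.142, 0.003]
force: [1.4, -0.1, 5.4]
finger_gap: 10.4
grasp_force: 59.6
```

Emit:
send_rows(xyz=[[-0.01, 0, 0], [-0.02, 0.001, 0], [-0.02, 0.001, 0], [-0.02, 0.001, 0]], twist=[[0, 0, 0], [0, 0, 0], [0, 0, 0], [0, 0, 0]], grip=[0, 0, 0, 0])

```text
time: 46.45
eef_pos: [492.7, -138.0, 75.5]
ee_rot: [2.293, 2.141, 0.005]
force: [4.2, 1.8, 6.2]
finger_gap: 10.0
grasp_force: 59.8
```

Emit:
send_rows(xyz=[[-0.01, 0.001, 0], [-0.02, 0.001, 0], [-0.02, 0.001, 0], [-0.02, 0.001, 0]], twist=[[0, 0, 0], [0, 0, 0], [0, 0, 0], [0, 0, 0]], grip=[0, 0, 0, 0])

```text
time: 46.85
eef_pos: [492.4, -138.0, 75.6]
ee_rot: [2.289, 2.139, 0.013]
force: [14.5, -0.4, -3.1]
finger_gap: 10.2
grasp_force: 59.0
```

Emit:
send_rows(xyz=[[0.01, 0, 0], [0.02, 0, 0], [0.02, 0, 0], [0.02, 0, 0], [0.02, 0, 0], [0.02, 0, 0], [0.02, 0, 0.1], [0.02, 0, 0.3], [0.02, 0, 0.4], [0.02, 0, 0.4]], twist=[[0, 0, 0], [0, 0, 0], [0, 0, 0], [0, 0, 0], [0, 0, 0], [0, 0, 0], [0, 0, 0], [0, 0, 0], [0, 0, 0], [0, 0, 0]], grip=[0, 0, 0.5, 0.5, 0.5, 0.5, 0.5, 0.5, 0.5, 0.5])

```text
time: 47.85
eef_pos: [492.1, -138.1, 157.3]
ee_rot: [2.293, 2.14, 0.005]
force: [0.1, -0.2, 0.4]
finger_gap: 42.6
grasp_force: 0.0
```

Emit:
send_rows(xyz=[[0.15, 0.17, 0], [0.3, 0.34, 0], [0.45, 0.5, 0], [0.566, 0.654, 0], [0.566, 0.654, 0], [0.566, 0.654, 0], [0.566, 0.654, 0], [0.566, 0.654, -0.1], [0.566, 0.654, -0.18], [0.566, 0.654, -0.18]], twist=[[0, 0, 0.045], [0, 0, 0.09], [0, 0, 0.135], [0, 0, 0.18], [0, 0, 0.225], [0, 0, 0.27], [0, 0, 0.315], [0, 0, 0.36], [0, 0, 0.4], [0, 0, 0.4]], grip=[0.5, 0.5, 0.5, 0.5, 0.5, 0.5, 0.5, 0.5, 0.5, 0.5])

```text
time: 48.85
eef_pos: [600.4, -6.7, 114.0]
ee_rot: [-0.597, -3.076, 0.002]
force: [0.1, 0.0, -0.3]
finger_gap: 42.6
grasp_force: 0.0
```

Run:
```python
from h import *
im,c=shot("wrist","w23"); t,a=tool(); print(t,a,bot.sense()["force"])
cv2.imwrite("pics/w23b.png",im)
I=im.astype(int); m=(I[:,:,2]>130)&(I[:,:,0]<70); ys,xs=np.where(m); print(xs.min(),xs.max(),ys.min(),ys.max())
p=np.load("box2.npy"); print(proj("wrist",boxpt(p,[(7.5,137,84),(-111,113,49),(0,113,49)]),c))
```

```text
[601.4   -6.7  115.64] 2.755971376217365 [-0.15 -0.29  0.55]
277 367 249 347
[[321.06 310.78]
 [191.91  65.86]
 [272.99 282.41]]
```

View pics/w23b.png

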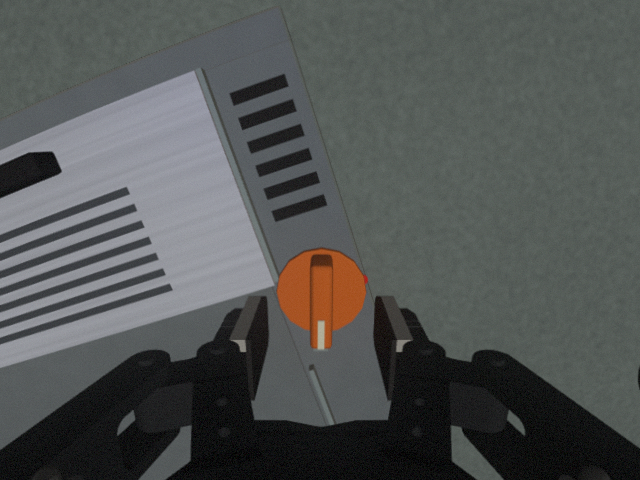

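The bar is centred and aligned at (321,302), and the cover is shut. I'll grip, push in and turn back.

Emit:
send_rows(xyz=[[0, 0, -0.155], [0, 0, -0.155], [0, 0, -0.155], [0, 0, -0.155], [0, 0, -0.155], [0, 0, -0.155], [0, 0, -0.155], [0, 0, -0.155], [0, 0, -0.155], [0, 0, -0.155]], twist=[[0, 0, 0], [0, 0, 0], [0, 0, 0], [0, 0, 0], [0, 0, 0], [0, 0, 0], [0, 0, 0], [0, 0, 0], [0, 0, 0], [0, 0, 0]], grip=[0.5, 0.5, 0.5, 0, 0, 0, 0, 0, 0, 0])

```text
time: 49.9
eef_pos: [604.0, -7.7, 87.8]
ee_rot: [0.599, 3.082, -0.002]
force: [-0.9, -6.4, 3.9]
finger_gap: 8.1
grasp_force: 63.4
```

Emit:
send_rows(xyz=[[0, 0, -0.02], [0, 0, -0.04], [0, 0, -0.05], [0, 0, -0.05], [0, 0, -0.05]], twist=[[0, 0, 0], [0, 0, 0], [0, 0, 0], [0, 0, 0], [0, 0, 0]], grip=[0, 0, 0, 0, 0])

```text
time: 50.4
eef_pos: [604.1, -7.8, 80.8]
ee_rot: [0.599, 3.08, -0.002]
force: [-6.4, -5.3, 18.7]
finger_gap: 8.3
grasp_force: 65.4
```

Fully in: 7 mm of travel at 19 N. Turning back.

Emit:
send_rows(xyz=[[0, 0, -0.005], [0, 0, -0.005], [0, 0, -0.005], [0, 0, -0.005], [0, 0, -0.005], [0, 0, -0.005], [0, 0, -0.005], [0, 0, -0.005], [0, 0, -0.005], [0, 0, -0.005]], twist=[[0, 0, -0.045], [0, 0, -0.09], [0, 0, -0.135], [0, 0, -0.18], [0, 0, -0.225], [0, 0, -0.27], [0, 0, -0.315], [0, 0, -0.36], [0, 0, -0.405], [0, 0, -0.408]], grip=[0, 0, 0, 0, 0, 0, 0, 0, 0, 0])

```text
time: 51.4
eef_pos: [602.9, -8.8, 80.7]
ee_rot: [2.323, 2.109, -0.003]
force: [-10.6, -8.5, 24.7]
finger_gap: 8.2
grasp_force: 66.8
```

Run:
```python
from h import *
t,a=tool(); s=bot.sense(); print(t,a,s["force"],s["ft_torque"],s["finger_gap"],s["joints"])
```

```text
[602.9   -8.77  80.66] 1.4742869220181913 [-10.61  -8.52  24.73] [-1.81  2.42  0.56] 8.244216929501704 [-0.01  0.56  0.02  1.04 -0.    1.65]
```

Emit:
send_rows(xyz=[[0, 0, 0.02], [0, 0, 0.045], [0, 0, 0.055], [0, 0, 0.055], [0, 0, 0.055], [0, 0, 0.055], [0, 0, 0.055], [0, 0, 0.2], [0, 0, 0.4], [0, 0, 0.4]], twist=[[0, 0, 0], [0, 0, 0], [0, 0, 0.008], [0, 0, 0.008], [0, 0, 0.008], [0, 0, 0.008], [0, 0, 0.008], [0, 0, 0.008], [0, 0, 0.008], [0, 0, 0.008]], grip=[0, 0, 0, 0.4, 0.4, 0.4, 0.4, 0.4, 0.5, 0.5])

```text
time: 52.4
eef_pos: [607.2, -6.3, 162.0]
ee_rot: [2.291, 2.139, 0.013]
force: [0.7, 0.0, 0.6]
finger_gap: 42.6
grasp_force: 0.0
```

Emit:
send_rows(xyz=[[-0.1, -0.15, 0.2], [-0.16, -0.3, 0.4], [-0.16, -0.5, 0.5], [-0.16, -0.6, 0.5], [-0.16, -0.6, 0.5], [-0.16, -0.6, 0.5]], twist=[[0, 0, 0], [0, 0, 0], [0, 0, 0], [0, 0, 0], [0, 0, 0], [0, 0, 0]], grip=[0.5, 0.5, 0.5, 0.5, 0.5, 0.5])

```text
time: 53.0
eef_pos: [571.1, -126.5, 255.3]
ee_rot: [-2.296, -2.142, 0.0]
force: [-0.3, -1.1, -0.3]
finger_gap: 42.7
grasp_force: 0.0
```

Run:
```python
from h import *
im,c=shot("wrist","w24"); t,a=tool(); print(t,a,bot.sense()["force"])
p=np.load("box2.npy"); I=im.astype(int)
# white mark: predicted locked position on bar's -y end; bar ends; bolt at (7.5,~100,47)
P=proj("wrist",boxpt(p,[(7.5,122,84),(7.5,157,84),(7.5,117,84),(7.5,100,47),(7.5,106,47),(15,100,44)]),c); print(P)
x0,y0=P[0].astype(int); w=(I.min(2)>150); ys,xs=np.where(w[y0-40:y0+40,x0-40:x0+40]); print("white",xs.mean()+x0-40 if len(xs) else None,ys.mean()+y0-40 if len(ys) else None,len(xs))
for f,i in(("now",im),("w1",cv2.imread("pics/w1.png"))): pass
bx,by=P[3].astype(int); print(im[by,bx-14:bx+15:2].tolist())
o=(I[:,:,2]>130)&(I[:,:,0]<70); ys,xs=np.where(o); print("orange",xs.min(),xs.max(),ys.min(),ys.max(),xs.mean())
# cover edges on a row through y=60 box
Q=proj("wrist",boxpt(p,[(-111,60,49),(0,60,49)]),c); v=int(Q[:,1].mean()); g=I[v].mean(1); d=np.where(np.abs(np.diff(g))>25)[0]; print("cover edges pred",Q[:,0],"obs",d.min(),d)
```

```text
[ 571.08 -125.87  255.01] 1.5023423976544548 [ 0.05  0.96 -0.3 ]
[[353.74  85.57]
 [354.55  33.42]
 [353.61  92.85]
 [349.61 119.48]
 [349.72 111.9 ]
 [358.37 119.67]]
white 330.1088295687885 110.33264887063655 487
[[169, 156, 156], [163, 151, 149], [170, 158, 157], [170, 157, 154], [100, 97, 94], [116, 115, 107], [117, 112, 104], [117, 114, 106], [120, 117, 109], [118, 115, 107], [97, 94, 89], [91, 88, 85], [91, 87, 86], [96, 94, 91], [94, 89, 86]]
orange 323 379 35 97 350.95414387883886
cover edges pred [209.05 340.06] obs 210 [210 341]
```

The bolt is across the cover's rear edge, and the cover edges are at the shut position (210/341 against 209/340 predicted). The gripper is clear, so I'll hand in.

```bash
python3 -c "
from rig import bot
print(bot.close_job())"
```

```text
the job is handed in; nothing more can be done
None
```

Job handed in: the grey, blue and red drives are home in bays 0, 1 and 2, the cover is shut, and the lock is turned back with its bolt seen behind the cover. I did not check separately that the knob sprang up, and the hand-in returned no verdict.

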